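# Put the washed jar lids and pastry tools away

### The arm

A 6-joint arm with a two-finger parallel gripper is mounted at the origin on a cart in front of the work surface, level with it; the furniture and walls round the work are solid. World frame = base frame: x ahead of the robot, y to its left, z up, the work surface at z = 0. Lengths are in m, angles in rad, forces in N, time in s.
With the tool pointing down it reaches from about 0.3 to 0.75 m from the base axis. Payload 8.5 kg.
Tool frame: the origin (TCP) lies midway between the tips of the shut fingers; the grasp point (between the pads) lies 19 mm behind it (bot.pinch_z is the distance from the TCP to the grasp point, in m); z points along the fingers, y is the line along which they close (so a half turn about z gives the same grasp; the last joint's range is limited). The gripper opens to 88 mm and grips with 3 to 60 N. Pads are 18 mm wide; open, the fingers measure 123 mm over their backs; the gripper's body (75 mm by 187 mm) begins 45 mm behind the grasp point.
Start: joints at [-1.316, 0.381, 1.297, -0, 1.464, -0.215], TCP at [0.249, -0.49, 0.239] pointing down, gripper open.
Joint ranges: [-3.11, 3.11], [-0.89, 2.33], [0.22, 2.48], [-1.42, 4.56], [0.17, 2.85], [-2.88, 2.88]. Speed limits (rad/s): [2.39, 2.39, 3.14, 3.14, 3.14, 3.14].

### API

Orientations are given as a rotation vector (axis times angle).
In Python, from cell import bot, cams gives the robot as it stands. The module is installed in compiled form; this text tells all that it offers.
- The arm moves only by the tool play_rows, never from a script. Its argument "rows" is a list of rows, each an object with "fingers": the opening, from -1 (shut) to 1 (fully open), so that 0 is half open; "slide": the shift along the tool's x, y, z in cm, a list of three; "delta_rot": the turn, a rotation vector about the tool's x, y, z in rad, a list of three. A call has 1 to 12 rows; each row shifts and turns the commanded pose from where the row before left it, along the tool's axes as they then stand; what a row does not reach is not made up. A row lasts 1/10 s, in which the tool goes at most 50 mm and 8.59 degrees, less where a joint would pass 70% of its speed; a pose out of reach is approached as far as the arm can. A call with a gripper value outside its range is refused whole. The fingers move at their own pace and stop on an object; "squeeze" is the grip in N (left out, the last holds). Time passes only in rows, so rows that do not move let the fingers close. It gives the time, the measured TCP pose, the force, the opening and the grip force at its end, in the units of the state.
- bot.get_obs(): the state, without advancing time (a new reading comes with each control period).
- cams.capture(name): name is "scene" or "side" or "wrist"; returns a dict with "image" (384x512x3 uint8, blue, green, red), "vertical_fov" (degrees; the focal length in pixels is half the picture's height over the tangent of half this angle, whatever the lens; pixels are square), "cx", "cy" (the principal point, pixels), "camera_from_world" (4x4, takes a point from world to camera coordinates); the wrist camera has in their place "tool_from_camera" (4x4, takes a point from camera to tool coordinates, whose origin is the TCP and whose axes are the flange's). Camera axes: x right, y down, z forward; pixel columns grow to the right and rows downward; lengths in m; the calibration is good to about 2 mm. The wrist camera is an equidistant fisheye: a pixel r from the principal point sees the ray r / f radians off the axis. A picture is of the moment at which its call begins: read the wrist's pose just before it. There is no depth.
- bot.sign_off(): hands the job in; it is judged then, once.
The state is a dict: "time": time; "joints": joint angles; "qvel": joint speeds; "tau": joint torques, N m; "tcp_pos": TCP position; "tool_rot": TCP orientation; "wrist_force": force on the tool from outside, world axes, zero at the start; "moment": the same for the moment, N m; "gripper_width": finger opening in m; "finger_force": force on a finger pad.
Only numpy, scipy, OpenCV 4.12 (cv2) and the standard library are available. Lean on these libraries where they do the work, as an engineer would, in place of code of your own. Each camera call takes 0.05 s, during which the arm holds its last target. There are 200 camera calls.

### The job

The washed small parts lie mixed on the table: put each one away. Load the two wide jar lids into the wide spring dispenser and the narrow lid into the narrow one, pressing each lid down past the catches so that it stays in. Set the round cutter down flat in the larger bay of the tool tray and stand the piping nozzle upright in the smaller bay, with the nozzle that is already there; do not disturb the two jars standing nearby.

Things in the scene. Friction and masses are not known exactly. Their poses are not given: they have to be found in the camera images.
- wide_lid_a: wide jar lid, gold-coloured metal, a disc 66 mm wide and 16 mm high lying closed face up. Origin: centre of its underside, z up; yaw means nothing. Hold its top 8 to 10 mm to let it go in the mouth; it rests on the catches, underside about 64 mm above the table. Then press its middle straight down with closed fingertips (5 to 9 N) until its top is 52 to 56 mm above the table: it snaps in.
- wide_lid_b: wide jar lid, gold-coloured metal, a disc 66 mm wide and 16 mm high lying closed face up. Origin: centre of its underside, z up; yaw means nothing. Hold its top 8 to 10 mm to let it go in the mouth; it rests on the catches, underside about 64 mm above the table. Then press its middle straight down with closed fingertips (5 to 9 N) until its top is 52 to 56 mm above the table: it snaps in.
- narrow_lid: narrow jar lid, gold-coloured metal, a disc 53 mm wide and 16 mm high lying closed face up. Origin: centre of its underside, z up; yaw means nothing. Hold its top 8 to 10 mm to let it go in the mouth; it rests on the catches, underside about 64 mm above the table. Then press its middle straight down with closed fingertips (5 to 9 N) until its top is 52 to 56 mm above the table: it snaps in.
- round_cutter: round pastry cutter, a red hollow ring of 55 mm outside diameter (rim) and 25 mm high, lying flat, rim up. Origin: centre of its underside, z up; the yaw means nothing. Grasp it across the outside.
- piping_nozzle: steel piping nozzle, a hollow-looking cone 46 mm high standing on its wide end of 32 mm. Origin: centre of its underside, z up; the yaw means nothing. Grasp it across its lower half (about 28 mm wide 10 mm above its foot, 23 mm wide at 20 mm).
- wide_dispenser: spring-fed dispenser for the wide lids, fixed: upright steel tube, 70 mm inside, 76 outside, 79 mm high, on a 110 mm round flange; black-edged mouth flaring to 82 mm. Origin: centre of underside, z up; yaw means nothing. 3 sprung catches (black boxes outside) jut 3 mm over a lid's edge, undersides 58 mm high; a sprung white follower lifts lids against them. Holds two, one on the other.
- narrow_dispenser: spring-fed dispenser for the narrow lids, fixed: upright steel tube, 57 mm inside, 63 outside, 79 mm high, on a 97 mm round flange; black-edged mouth flaring to 69 mm. Origin: centre of underside, z up; yaw means nothing. 3 sprung catches (black boxes outside) jut 3 mm over a lid's edge, undersides 58 mm high; a sprung white follower lifts lids against them. Holds two, one on the other.
- tool_tray: square steel tray, fixed, 156 mm wide, 26 high, floor 4 thick, walls 3. Origin: centre of underside, z up. A divider 22 mm high along its x axis at y = -17 mm leaves a larger bay (y -16 to 75 mm) and a smaller one (y -75 to -18), both x -75 to 75. A smaller nozzle (28 mm, 40 high) is fixed in the smaller bay at x 56, y -48; free place about x -22, y -47. Open the fingers along the tray's x axis.
- honey_jar: honey jar with a gold lid, 57 mm across and 100 mm high, a bystander: leave it standing. Origin: centre of its underside, z up.
- pickle_jar: pickle jar with a grey lid, 63 mm across and 110 mm high, a bystander: leave it standing. Origin: centre of its underside, z up.

How it is judged:
At the end, for the whole second after the job is handed in: Each lid is in the dispenser of its width, level (0.12 rad), within 6 mm of the axis, its underside 6 to 48 mm above the foot; in the tray the cutter lies flat on the floor of the larger bay and the nozzle stands (0.15 rad) on that of the smaller; all released and at rest (horizontal distance between each of wide_lid_a, wide_lid_b and wide_dispenser below 0.006 m and z of wide_lid_a in the frame of wide_dispenser between 0.006 and 0.048 m and angle between each of wide_lid_a, wide_lid_b, narrow_lid's own z axis and vertical below 0.12 rad and linear speed of each of wide_lid_a, wide_lid_b, narrow_lid, round_cutter, piping_nozzle below 0.02 m/s and z of wide_lid_b in the frame of wide_dispenser between 0.006 and 0.048 m and horizontal distance between narrow_lid and narrow_dispenser below 0.006 m and z of narrow_lid in the frame of narrow_dispenser between 0.006 and 0.048 m and x of round_cutter in the frame of tool_tray between -0.055 and 0.055 m and y of round_cutter in the frame of tool_tray between 0.006 and 0.055 m and z of each of round_cutter, piping_nozzle in the frame of tool_tray below 0.009 m and angle between each of round_cutter, piping_nozzle's own z axis and vertical below 0.15 rad and x of piping_nozzle in the frame of tool_tray between -0.065 and 0.04 m and y of piping_nozzle in the frame of tool_tray between -0.066 and -0.027 m); the robot touches nothing.
It fails at once if the honey jar is pushed more than 20 mm from where it stood, or knocked over (distance of honey_jar from where it was at the start of the episode above 0.02 m or angle between honey_jar's own z axis and vertical above 0.3 rad).
It fails at once if the pickle jar is pushed more than 20 mm from where it stood, or knocked over (distance of pickle_jar from where it was at the start of the episode above 0.02 m or angle between pickle_jar's own z axis and vertical above 0.3 rad).
It also fails if it takes over 144 s, if anything falls off the work surface, if the arm or the gripper's body presses on something with over 40 N, if the wrist force passes 120 N, or if a joint passes its speed limit or range.

## Working session

There is one attempt and no reset: what is moved stays moved. The work goes in short steps, Python scripts to look and compute and a tool call to move; the robot and the scene stay as the last step left them, time stands still between calls to the robot, and variables do not carry over. Pictures are saved under pics/ and viewed, at most 14 in all, crops included, and the job is handed in when it is done.

Besides the shell and the picture viewer there is one more tool, called by a JSON object that holds its "method" and its "body". play_rows: Moves the arm, as the interface text tells. Its arguments: {"type":"object","properties":{"rows":{"type":"array","items":{"type":"object","properties":{"fingers":{"type":"number"},"slide":{"type":"array","items":{"type":"number"}},"delta_rot":{"type":"array","items":{"type":"number"}}}}},"squeeze":{"type":"number"}},"required":["rows"]}

```bash
mkdir -p pics; cat > h.py <<'E'
import numpy as np, cv2
from scipy.spatial.transform import Rotation as R
from cell import bot, cams
def shot(n,fn):
    o=bot.get_obs(); c=cams.capture(n); cv2.imwrite('pics/'+fn,c['image']); np.save('pics/'+fn+'.npy',dict(c=c,o=o),allow_pickle=True); return c,o
def load(fn):
    d=np.load('pics/'+fn+'.npy',allow_pickle=True).item(); return d['c'],d['o']
def ray(c,o,u,v):
    f=c['image'].shape[0]/2/np.tan(np.radians(c['vertical_fov'])/2)
    d=np.array([u-c['cx'],v-c['cy']],float)
    if 'camera_from_world' in c:
        T=np.linalg.inv(c['camera_from_world']); k=np.array([d[0]/f,d[1]/f,1])
    else:
        r=np.hypot(*d); th=r/f; k=np.array([*(np.sin(th)*d/max(r,1e-9)),np.cos(th)])
        W=np.eye(4); W[:3,:3]=R.from_rotvec(o['tool_rot']).as_matrix(); W[:3,3]=o['tcp_pos']
        T=W@c['tool_from_camera']
    return T[:3,3],T[:3,:3]@k
def pt(c,o,u,v,z):
    p,k=ray(c,o,u,v); return p+k*(z-p[2])/k[2]
E
python3 - <<'E'
from h import *
for n in ['scene','side','wrist']:
    c,o=shot(n,n+'0.png'); print(n,c['vertical_fov'],c.get('camera_from_world',c.get('tool_from_camera')).round(3).tolist())
print(o, bot.pinch_z)
a=[cv2.imread(f'pics/{n}0.png') for n in ['scene','side','wrist']]
E
```

```text
scene 43.942065983624964 [[0.865, -0.502, 0.01, -0.367], [-0.215, -0.387, -0.897, 0.201], [0.454, 0.773, -0.443, 1.069], [0.0, 0.0, 0.0, 1.0]]
side 56.022885211795746 [[0.961, -0.275, -0.012, -0.458], [-0.171, -0.561, -0.81, 0.205], [0.216, 0.78, -0.587, 0.788], [0.0, 0.0, 0.0, 1.0]]
wrist 65.70646984690485 [[0.0, -0.956, -0.293, 0.076], [1.0, 0.0, -0.001, -0.0], [0.001, -0.293, 0.956, -0.146], [0.0, 0.0, 0.0, 1.0]]
{'time': 0.1, 'joints': array([-1.31633815e+00,  3.81125524e-01,  1.29814513e+00,  2.44406153e-05,
        1.46355649e+00, -2.15292197e-01]), 'qvel': array([ 0.00055436, -0.00312728, -0.00286646, -0.0003333 ,  0.00046103,
        0.00060233]), 'tau': array([ 4.61809861e-03, -4.38655150e+01, -2.24911398e+01,  7.15338229e-02,
        3.42035084e-02, -7.37976575e-05]), 'tcp_pos': array([ 0.24891196, -0.49018891,  0.2382146 ]), 'tool_rot': array([-3.05413532e+00, -7.30825101e-01, -1.88995607e-07]), 'wrist_force': array([-0.93548332, -0.72911764,  0.10351442]), 'moment': array([-0.02972237, -0.00655593, -0.02470171]), 'finger_force': 0.0, 'gripper_width': 0.08852736782366287} 0.0187
```

View pics/scene0.png

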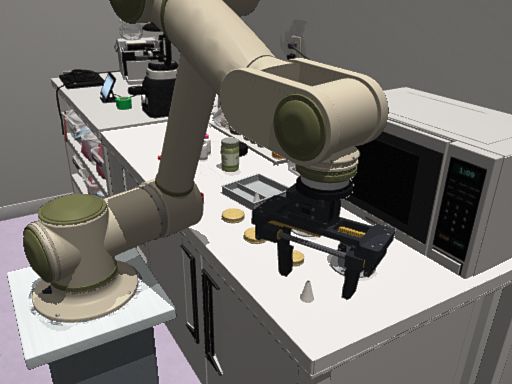

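View pics/side0.png

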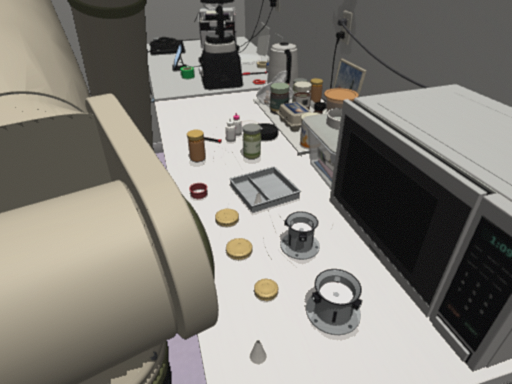

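View pics/wrist0.png

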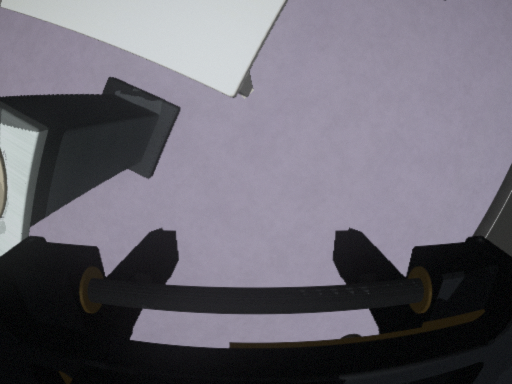

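The side view shows everything: cutter (199,190), gold lids (227,217), (239,248) and (266,289), nozzle (258,348), tray (264,188), dispensers (300,235) and (334,300), and jars (196,146) and (252,141). The wrist camera currently sees only the floor.

```bash
python3 - <<'E'
from h import *
c,o=load('side0.png'); im=c['image']; hsv=cv2.cvtColor(im,cv2.COLOR_BGR2HSV)
def blobs(m,z,name):
    n,l,s,ce=cv2.connectedComponentsWithStats(m.astype(np.uint8))
    for i in range(1,n):
        if s[i,4]>60:
            ys,xs=np.where(l==i)
            P=np.array([pt(c,o,x,y,z)[:2] for x,y in zip(xs,ys)])
            print(name,s[i],ce[i].round(1),pt(c,o,*ce[i],z).round(3),'ext',np.ptp(P,0).round(3),P.min(0).round(3),P.max(0).round(3))
H,S,V=[hsv[...,i] for i in range(3)]
roi=np.zeros(H.shape,bool); roi[125:370,165:380]=1
blobs(roi&(H>14)&(H<32)&(S>90),.013,'gold')
blobs(roi&((H<8)|(H>172))&(S>100),.0125,'red')
for n,u,v,z in [('wideflange',333,311,0),('widemouth',337,290,.079),('narflange',300,243,0),('narmouth',301,225,.079),('nozfoot',258,357,0),('honeyfoot',197,157,0),('picklefoot',252,155,0),('trayL',231,186,.026),('trayT',267,170,.026),('trayR',299,189,.026),('trayB',266,208,.026)]:
    print(n,pt(c,o,u,v,z).round(3))
cv2.imwrite('pics/sc.png',cv2.resize(im[120:365,180:370],None,fx=3.1,fy=2.4,interpolation=cv2.INTER_CUBIC))
E
```

```text
gold [187 130  17  13 167] [195.  135.7] [0.437 0.647 0.013] ext [0.058 0.108] [0.41  0.593] [0.468 0.7  ]
gold [216 209  22  17 308] [226.5 217.1] [0.442 0.126 0.013] ext [0.061 0.071] [0.413 0.091] [0.474 0.162]
gold [227 239  25  20 414] [238.8 248.4] [ 0.444 -0.001  0.013] ext [0.062 0.069] [ 0.414 -0.035] [0.476 0.034]
gold [255 279  23  21 381] [265.7 289.2] [ 0.468 -0.139  0.013] ext [0.05  0.055] [ 0.444 -0.166] [ 0.494 -0.111]
red [190 184  17  14 152] [198.  190.4] [0.389 0.276 0.012] ext [0.047 0.075] [0.367 0.239] [0.414 0.313]
wideflange [ 0.587 -0.222  0.   ]
widemouth [ 0.58  -0.232  0.079]
narflange [ 0.599 -0.013  0.   ]
narmouth [ 0.587 -0.035  0.079]
nozfoot [ 0.41  -0.275  0.   ]
honeyfoot [0.42  0.502 0.   ]
picklefoot [0.609 0.459 0.   ]
trayL [0.485 0.25  0.026]
trayT [0.615 0.306 0.026]
trayR [0.672 0.177 0.026]
trayB [0.551 0.117 0.026]
```

View pics/sc.png

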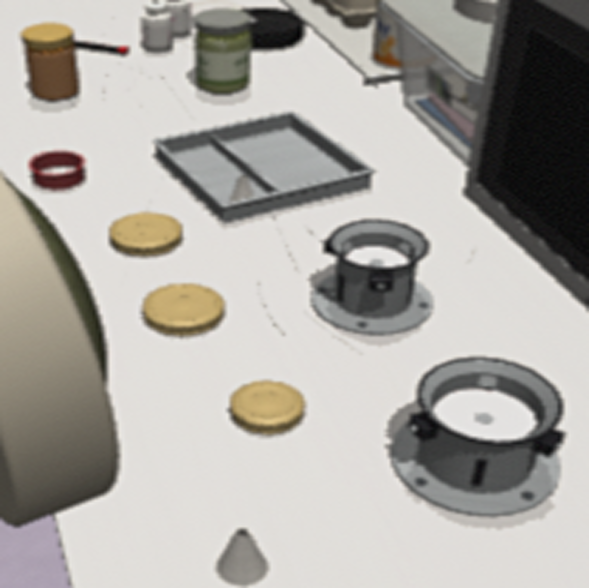

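{"method": "play_rows", "body": {"rows": [{"fingers": 1,"slide": [2.85,-2.85,-0.93]},{"fingers": 1,"slide": [2.85,-2.85,-0.93]},{"fingers": 1,"slide": [2.85,-2.85,-0.93]},{"fingers": 1,"slide": [2.85,-2.85,-0.93]},{"fingers": 1,"slide": [2.85,-2.85,-0.93]},{"fingers": 1,"slide": [2.85,-2.85,-0.93]},{"fingers": 1,"slide": [2.85,-2.85,-0.93]},{"fingers": 1,"slide": [2.85,-2.85,-0.93]},{"fingers": 1,"slide": [2.85,-2.85,-0.93]},{"fingers": 1,"slide": [2.85,-2.85,-0.93]},{"fingers": 1,"slide": [2.85,-2.85,-0.93]},{"fingers": 1,"slide": [2.85,-2.85,-0.93]}]}}

```text
schema error: expected keys fingers, slide, delta_rot
```

{"method": "play_rows", "body": {"rows": [{"fingers": 1,"slide": [0,0,0],"delta_rot": [0,0,0.1174]},{"fingers": 1,"slide": [0,0,0],"delta_rot": [0,0,0.1174]},{"fingers": 1,"slide": [0,0,0],"delta_rot": [0,0,0.1174]},{"fingers": 1,"slide": [0,0,0],"delta_rot": [0,0,0.1174]},{"fingers": 1,"slide": [0,0,0]},{"fingers": 1,"slide": [0,0,0]},{"fingers": 1,"slide": [0,0,0]}]}}

```text
schema error: expected keys fingers, slide, delta_rot
```

```bash
python3 - <<'E'
from h import *
c,o=shot('wrist','w1.png'); print(o['tcp_pos'],o['tool_rot'],o['time'],o['joints'])
cv2.imwrite('pics/w1b.png',cv2.resize(c['image'],(800,600),interpolation=cv2.INTER_CUBIC))
E
```

```text
[ 0.24894459 -0.49021932  0.23831849] [-3.05433222e+00 -7.30911712e-01  5.07561693e-06] 0.15 [-1.31629013e+00  3.81034685e-01  1.29798180e+00  1.69371187e-05
  1.46359911e+00 -2.15267828e-01]
```

View pics/w1b.png

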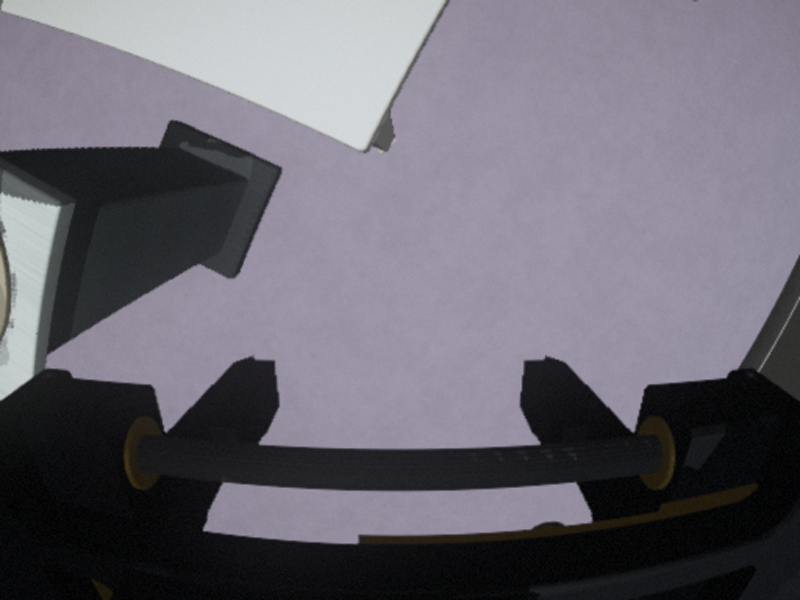

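The moves were refused because every row must carry all three keys, so the view is unchanged (floor only). I'll send them again.

{"method": "play_rows", "body": {"rows": [{"fingers": 1,"slide": [2.85,-2.85,-0.93],"delta_rot": [0,0,0]},{"fingers": 1,"slide": [2.85,-2.85,-0.93],"delta_rot": [0,0,0]},{"fingers": 1,"slide": [2.85,-2.85,-0.93],"delta_rot": [0,0,0]},{"fingers": 1,"slide": [2.85,-2.85,-0.93],"delta_rot": [0,0,0]},{"fingers": 1,"slide": [2.85,-2.85,-0.93],"delta_rot": [0,0,0]},{"fingers": 1,"slide": [2.85,-2.85,-0.93],"delta_rot": [0,0,0]},{"fingers": 1,"slide": [2.85,-2.85,-0.93],"delta_rot": [0,0,0]},{"fingers": 1,"slide": [2.85,-2.85,-0.93],"delta_rot": [0,0,0]},{"fingers": 1,"slide": [2.85,-2.85,-0.93],"delta_rot": [0,0,0]},{"fingers": 1,"slide": [2.85,-2.85,-0.93],"delta_rot": [0,0,0]},{"fingers": 1,"slide": [2.85,-2.85,-0.93],"delta_rot": [0,0,0]},{"fingers": 1,"slide": [2.85,-2.85,-0.93],"delta_rot": [0,0,0]}]}}

```text
time: 1.4
tcp_pos: [0.3992, -0.0289, 0.3508]
tool_rot: [3.055, 0.731, 0.0]
wrist_force: [1.0, -0.6, -0.8]
gripper_width: 0.0885
finger_force: 0.0
```

{"method": "play_rows", "body": {"rows": [{"fingers": 1,"slide": [0,0,0],"delta_rot": [0,0,0.1174]},{"fingers": 1,"slide": [0,0,0],"delta_rot": [0,0,0.1174]},{"fingers": 1,"slide": [0,0,0],"delta_rot": [0,0,0.1174]},{"fingers": 1,"slide": [0,0,0],"delta_rot": [0,0,0.1174]},{"fingers": 1,"slide": [0,0,0],"delta_rot": [0,0,0]},{"fingers": 1,"slide": [0,0,0],"delta_rot": [0,0,0]},{"fingers": 1,"slide": [0,0,0],"delta_rot": [0,0,0]},{"fingers": 1,"slide": [0,0,0],"delta_rot": [0,0,0]}]}}

```text
time: 2.2
tcp_pos: [0.3991, -0.0306, 0.3503]
tool_rot: [-3.142, -0.002, 0.0]
wrist_force: [-0.0, -1.1, 0.3]
gripper_width: 0.0877
finger_force: 0.0
```

```bash
python3 - <<'E'
from h import *
c,o=shot('wrist','w2.png'); print(o['tcp_pos'],o['tool_rot'],o['time'],o['joints'])
cv2.imwrite('pics/w2b.png',cv2.resize(c['image'],(800,600),interpolation=cv2.INTER_CUBIC))
E
```

```text
[ 0.39908541 -0.03063647  0.35033152] [-3.14157919e+00 -2.36107495e-03  5.34483166e-05] 2.2 [-3.74564174e-01  4.29966968e-02  1.42455630e+00 -7.76889830e-07
  1.67407592e+00  1.19472896e+00]
```

View pics/w2b.png

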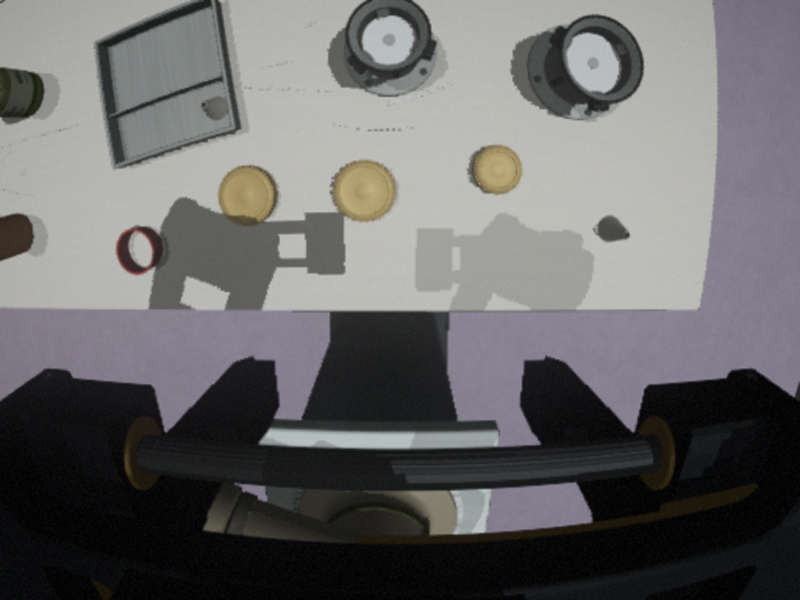

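From above (800x600 view): cutter (139,249), wide lids (247,195) and (363,190), narrow lid (497,168), nozzle foot (~613,229), dispenser mouths (389,33) and (602,60), tray corners (95,42), (118,167), (243,130). I'll cast these from masks now.

```bash
cat > m.py <<'E'
from h import *
def circ(c,o,m,z,name,lo=80,hi=1e9):
    cs,_=cv2.findContours(m.astype(np.uint8),cv2.RETR_EXTERNAL,cv2.CHAIN_APPROX_NONE)
    for k in cs:
        if lo<cv2.contourArea(k)<hi:
            P=np.array([pt(c,o,x,y,z)[:2] for x,y in k[:,0]],np.float32)
            e=cv2.fitEllipse(P*1000) ; q,r=cv2.minEnclosingCircle(P)
            print(name,k[:,0].mean(0).round(),'ell',np.round(e[0],1),np.round(e[1],1),'minc',np.round(q,4),round(r*2,4))
E
python3 - <<'E'
from m import *
c,o=load('w2.png'); im=c['image']; H,S,V=cv2.split(cv2.cvtColor(im,cv2.COLOR_BGR2HSV))
roi=np.zeros(H.shape,bool); roi[0:195]=1
circ(c,o,roi&(H>12)&(H<34)&(S>75),.014,'gold')
red=roi&((H<10)|(H>170))&(S>90)
circ(c,o,red,.025,'red z25'); 
s=512/800
mask=np.zeros(H.shape,bool); mask[0:85,205:430]=1
circ(c,o,mask&(V<75),.079,'mouth?',400)
for n,z0,z1 in [((602,60),0,0),((389,33),0,0)]:
    u,v=int(n[0]*s),int(n[1]*s)
    # dark rim: floodfill from follower disc = inner region
    g=cv2.cvtColor(im,cv2.COLOR_BGR2GRAY); ff=np.zeros((386,514),np.uint8)
    cv2.floodFill(g.copy(),ff,(u-3,v+5),255,12,12,4|cv2.FLOODFILL_MASK_ONLY|(255<<8))
    circ(c,o,ff[1:-1,1:-1]>0,.055,'follower',100)
for n,u,v,z in [('nozfoot?',613,229,0),('trayTL',95,42,.026),('trayBL',118,167,.026),('trayBR',243,130,.026),('trayTR',218,0,.026),('divL',113,117,.022),('divR',229,80,.022)]:
    print(n,pt(c,o,u*s,v*s,z).round(4))
def w(fn,x0,x1,y0,y1): return cv2.resize(im[y0:y1,x0:x1],(399,300),interpolation=cv2.INTER_CUBIC)
cv2.imwrite('pics/w2c.png',np.vstack([np.hstack([w(0,200,290,0,68),w(0,325,415,0,68)]),np.hstack([w(0,360,420,125,170),w(0,55,165,0,110)])]))
E
```

```text
gold [  8. 152.] ell [418.9 497.3] [52.3 75.6] minc [0.414  0.4995] 0.085
gold [158. 125.] ell [444.1 133.2] [61.5 64.2] minc [0.4436 0.1333] 0.0656
gold [233. 122.] ell [445.5   6.6] [61.3 62.1] minc [0.4451 0.0068] 0.0639
gold [318. 108.] ell [ 469.4 -131.7] [48.5 49.8] minc [ 0.4699 -0.1319] 0.0514
mouth? [378.  41.] ell [ 580.3 -212.2] [ 88.9 109.1] minc [ 0.58   -0.2113] 0.11
mouth? [248.  28.] ell [590.9 -19.3] [74.1 81.1] minc [ 0.5858 -0.0197] 0.09
follower [379.  40.] ell [ 585.6 -220.9] [53.9 59.8] minc [ 0.5852 -0.2212] 0.0619
nozfoot? [ 0.4089 -0.2773  0.    ]
trayTL [0.6435 0.3234 0.026 ]
trayBL [0.4878 0.2887 0.026 ]
trayBR [0.5134 0.1307 0.026 ]
trayTR [0.6624 0.1619 0.026 ]
divL [0.5472 0.2965 0.022 ]
divR [0.5693 0.1477 0.022 ]
```

View pics/w2c.png

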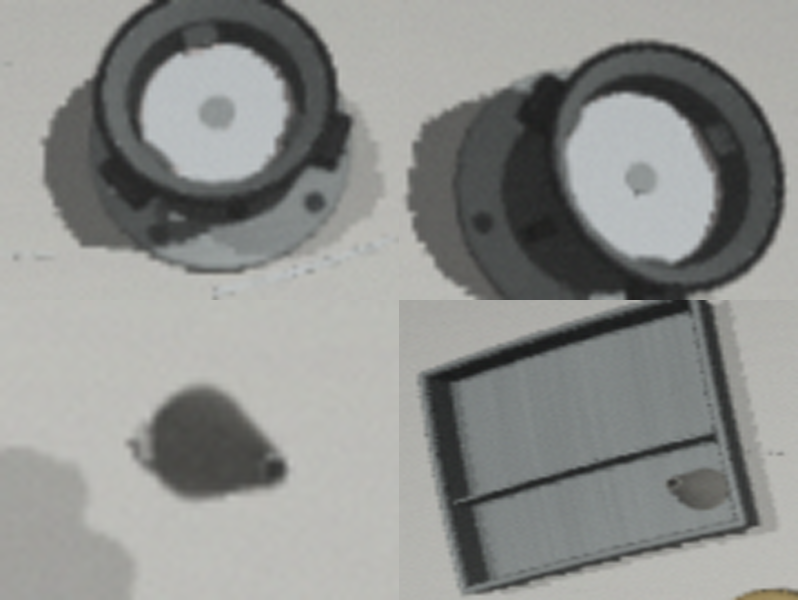

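Mouth outer rims (crop) are centred near (216,98) and (270,167), and the nozzle's foot is at (195,142) in its crop. The second nozzle is at the tray's near-right corner. Side and wrist differ by about 7 mm, so I'll take a closer wrist view.

{"method": "play_rows", "body": {"rows": [{"fingers": 1,"slide": [1.5,1.5,3.25],"delta_rot": [0,0,0]},{"fingers": 1,"slide": [1.5,1.5,3.25],"delta_rot": [0,0,0]},{"fingers": 1,"slide": [1.5,1.5,3.25],"delta_rot": [0,0,0]},{"fingers": 1,"slide": [1.5,1.5,3.25],"delta_rot": [0,0,0]},{"fingers": 1,"slide": [0,0,0],"delta_rot": [0,0,0]},{"fingers": 1,"slide": [0,0,0],"delta_rot": [0,0,0]},{"fingers": 1,"slide": [0,0,0],"delta_rot": [0,0,0]}]}}

```text
time: 2.95
tcp_pos: [0.4592, -0.0903, 0.2219]
tool_rot: [3.141, 0.001, 0.004]
wrist_force: [0.3, -0.6, 0.0]
gripper_width: 0.0879
finger_force: 0.0
```

```bash
python3 - <<'E'
from m import *
c,o=load('w2.png')
for n,u,v,z in [('nar mouth',248.7,22.2,.079),('wide mouth',385.9,37.9,.079),('noz foot',389.3,146.3,0),('noz tip',401,150,.046)]: print(n,pt(c,o,u,v,z).round(4))
c,o=shot('wrist','w3.png'); print(o['tcp_pos'],o['tool_rot'])
im=c['image']; H,S,V=cv2.split(cv2.cvtColor(im,cv2.COLOR_BGR2HSV))
circ(c,o,(H>12)&(H<34)&(S>75),.014,'gold',300)
cv2.imwrite('pics/w3b.png',cv2.resize(im,(800,600),interpolation=cv2.INTER_CUBIC))
E
```

```text
nar mouth [ 0.5919 -0.0206  0.079 ]
wide mouth [ 0.5837 -0.2214  0.079 ]
noz foot [ 0.4091 -0.271   0.    ]
noz tip [ 0.41   -0.2716  0.046 ]
[ 0.45921037 -0.09030758  0.22192705] [3.14061486e+00 1.34682387e-03 3.53218159e-03]
gold [359. 336.] ell [ 167.4 -376.4] [ 26.8 576.6] minc [ 0.1646 -0.3018] 0.5078
gold [421. 290.] ell [ 256.  -361.7] [ 45.7 105.6] minc [ 0.2558 -0.3641] 0.1145
gold [ 89. 290.] ell [255.2 181.3] [ 45.6 104.1] minc [0.2545 0.1792] 0.1103
gold [ 93. 179.] ell [444.2 133.9] [61.7 62.5] minc [0.445  0.1335] 0.0657
gold [181. 176.] ell [445.7   5.7] [61.2 63.5] minc [0.447  0.0053] 0.0668
gold [290. 157.] ell [ 470.6 -132.3] [49.5 50.2] minc [ 0.4703 -0.1324] 0.052
```

View pics/w3b.png

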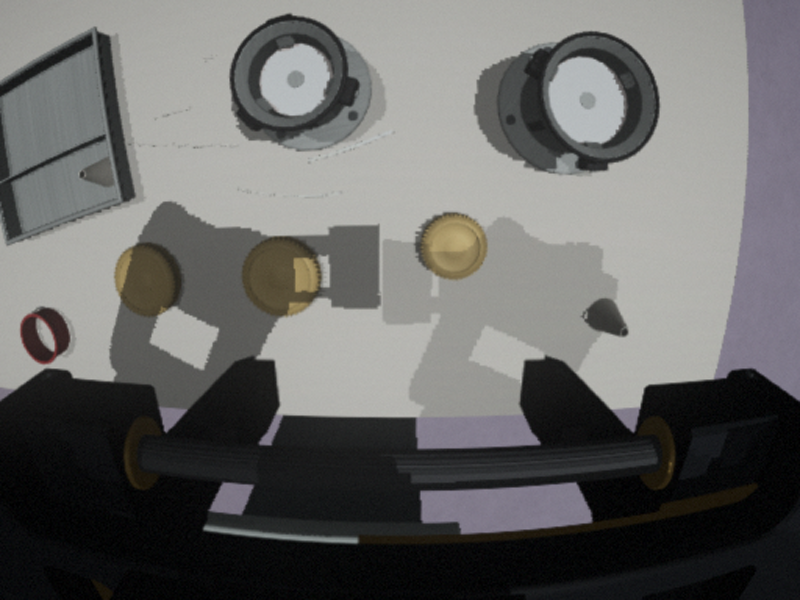

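Close view: narrow mouth rim centred at (289,73), wide at (599.5,98). The lid positions match the first wrist view within 1.5 mm, so I trust the wrist. Narrow lid first.

{"method": "play_rows", "body": {"rows": [{"fingers": 1,"slide": [0.5,2.1,1.0],"delta_rot": [0,0,0]},{"fingers": 1,"slide": [0.6,2.1,2.0],"delta_rot": [0,0,0]},{"fingers": 1,"slide": [0,0,4],"delta_rot": [0,0,0]},{"fingers": 1,"slide": [0,0,4],"delta_rot": [0,0,0]},{"fingers": 1,"slide": [0,0,4],"delta_rot": [0,0,0]},{"fingers": 1,"slide": [0,0,3],"delta_rot": [0,0,0]},{"fingers": 1,"slide": [0,0,1.5],"delta_rot": [0,0,0]},{"fingers": 1,"slide": [0,0,0.7],"delta_rot": [0,0,0]},{"fingers": 1,"slide": [0,0,0],"delta_rot": [0,0,0]},{"fingers": 1,"slide": [0,0,0],"delta_rot": [0,0,0]},{"fingers": 1,"slide": [0,0,0],"delta_rot": [0,0,0]}]}}

```text
time: 4.1
tcp_pos: [0.4707, -0.1328, 0.0195]
tool_rot: [3.14, 0.001, 0.003]
wrist_force: [0.3, -0.7, -0.9]
gripper_width: 0.0881
finger_force: 0.0
```

```bash
python3 - <<'E'
from m import *
c,o=load('w3.png')
f=lambda x:(x+.5)*.64-.5
for n,u,v,z in [('nar mouth',289,73,.079),('wide mouth',599.5,98,.079)]: print(n,pt(c,o,f(u),f(v),z).round(4))
for n,u0,u1,v,z in [('nar w',231,347,73,.079),('wide w',540,659,98,.079)]: print(n,pt(c,o,f(u0),f(v),z)-pt(c,o,f(u1),f(v),z))
E
```

```text
nar mouth [ 0.5939 -0.0214  0.079 ]
wide mouth [ 0.5837 -0.2196  0.079 ]
nar w [0.00578235 0.0750913  0.        ]
wide w [-0.01086593  0.08790798  0.        ]
```

{"method": "play_rows", "body": {"rows": [{"fingers": 1,"slide": [0,0,1.2],"delta_rot": [0,0,0]},{"fingers": 1,"slide": [0,0,0],"delta_rot": [0,0,0]},{"fingers": -0.2,"slide": [0,0,0],"delta_rot": [0,0,0]},{"fingers": -0.2,"slide": [0,0,0],"delta_rot": [0,0,0]},{"fingers": -0.2,"slide": [0,0,0],"delta_rot": [0,0,0]},{"fingers": -0.2,"slide": [0,0,0],"delta_rot": [0,0,0]},{"fingers": -0.2,"slide": [0,0,0],"delta_rot": [0,0,0]},{"fingers": -0.2,"slide": [0,0,0],"delta_rot": [0,0,0]}], "squeeze": 15}}

```text
time: 4.9
tcp_pos: [0.4702, -0.1326, 0.0065]
tool_rot: [3.141, 0.0, 0.0]
wrist_force: [-0.3, 0.8, 2.0]
gripper_width: 0.0525
finger_force: 15.0
```

{"method": "play_rows", "body": {"rows": [{"fingers": -0.2,"slide": [0,0,-3],"delta_rot": [0,0,0]},{"fingers": -0.2,"slide": [0,0,-4],"delta_rot": [0,0,0]},{"fingers": -0.2,"slide": [0,0,-4],"delta_rot": [0,0,0]},{"fingers": -0.2,"slide": [0,0,-1],"delta_rot": [0,0,0]},{"fingers": -0.2,"slide": [3.1,-2.8,0],"delta_rot": [0,0,0]},{"fingers": -0.2,"slide": [3.1,-2.8,0],"delta_rot": [0,0,0]},{"fingers": -0.2,"slide": [3.1,-2.8,0],"delta_rot": [0,0,0]},{"fingers": -0.2,"slide": [3.0,-2.8,0],"delta_rot": [0,0,0]},{"fingers": -0.2,"slide": [0,0,0],"delta_rot": [0,0,0]},{"fingers": -0.2,"slide": [0,0,0],"delta_rot": [0,0,0]},{"fingers": -0.2,"slide": [0,0,0],"delta_rot": [0,0,0]}]}}

```text
time: 6.0
tcp_pos: [0.5923, -0.0212, 0.1257]
tool_rot: [-3.141, 0.001, 0.002]
wrist_force: [0.1, 0.3, -0.3]
gripper_width: 0.0522
finger_force: 15.0
```

```bash
python3 - <<'E'
from h import *
c,o=shot('side','s4.png'); print(o['tcp_pos'])
w,o=shot('wrist','w4.png')
cv2.imwrite('pics/s4b.png',np.hstack([cv2.resize(c['image'][170:290,240:370],(390,360),interpolation=cv2.INTER_CUBIC),cv2.resize(w['image'][150:384,120:392],(410,360),interpolation=cv2.INTER_CUBIC)]))
E
```

```text
[ 0.59227055 -0.02117154  0.1257499 ]
```

View pics/s4b.png

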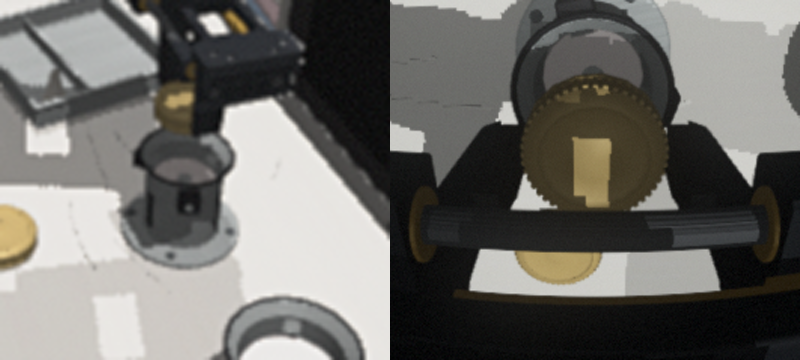

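The lid is held level. In the wrist crop its centre (594) is in line with the mouth's centre (595). Now lowering it in.

{"method": "play_rows", "body": {"rows": [{"fingers": -0.2,"slide": [0,0,2],"delta_rot": [0,0,0]},{"fingers": -0.2,"slide": [0,0,1.5],"delta_rot": [0,0,0]},{"fingers": -0.2,"slide": [0,0,1.0],"delta_rot": [0,0,0]},{"fingers": -0.2,"slide": [0,0,0.4],"delta_rot": [0,0,0]},{"fingers": -0.2,"slide": [0,0,0.2],"delta_rot": [0,0,0]},{"fingers": -0.2,"slide": [0,0,0],"delta_rot": [0,0,0]},{"fingers": -0.2,"slide": [0,0,0],"delta_rot": [0,0,0]}]}}

```text
time: 6.8
tcp_pos: [0.5928, -0.0213, 0.0788]
tool_rot: [3.14, -0.0, 0.003]
wrist_force: [-10.7, 0.1, 24.4]
gripper_width: 0.0518
finger_force: 28.4
```

{"method": "play_rows", "body": {"rows": [{"fingers": -0.2,"slide": [0,0,-0.8],"delta_rot": [0,0,0]},{"fingers": -0.2,"slide": [-0.3,0,0],"delta_rot": [0,0,0]},{"fingers": -0.2,"slide": [0,0,0.2],"delta_rot": [0,0,0]},{"fingers": -0.2,"slide": [0,0,0.2],"delta_rot": [0,0,0]},{"fingers": -0.2,"slide": [0,0,0],"delta_rot": [0,0,0]},{"fingers": -0.2,"slide": [0,0,0],"delta_rot": [0,0,0]}]}}

```text
time: 7.4
tcp_pos: [0.5905, -0.0207, 0.0794]
tool_rot: [3.141, 0.0, 0.001]
wrist_force: [1.1, 0.6, 4.7]
gripper_width: 0.0523
finger_force: 16.2
```

{"method": "play_rows", "body": {"rows": [{"fingers": -0.2,"slide": [0,0,0.2],"delta_rot": [0,0,0]},{"fingers": -0.2,"slide": [0,0,0.1],"delta_rot": [0,0,0]},{"fingers": -0.2,"slide": [0,0,0],"delta_rot": [0,0,0]},{"fingers": -0.2,"slide": [0,0,0],"delta_rot": [0,0,0]}]}}

```text
time: 7.8
tcp_pos: [0.5907, -0.0208, 0.0789]
tool_rot: [3.141, 0.001, 0.005]
wrist_force: [-6.2, 0.5, 24.3]
gripper_width: 0.0522
finger_force: 25.8
```

```bash
python3 - <<'E'
from h import *
c,o=shot('side','s5.png'); print(o['tcp_pos'],o['moment'],o['wrist_force'])
w,o=shot('wrist','w5.png')
cv2.imwrite('pics/s5b.png',np.hstack([cv2.resize(c['image'][185:265,260:340],(390,390),interpolation=cv2.INTER_CUBIC),cv2.resize(w['image'][150:354,150:362],(405,390),interpolation=cv2.INTER_CUBIC)]))
E
```

```text
[ 0.59066481 -0.02076115  0.07890553] [ 0.13333542  1.16422925 -0.00756579] [-6.18330735  0.54713612 24.32651561]
```

View pics/s5b.png

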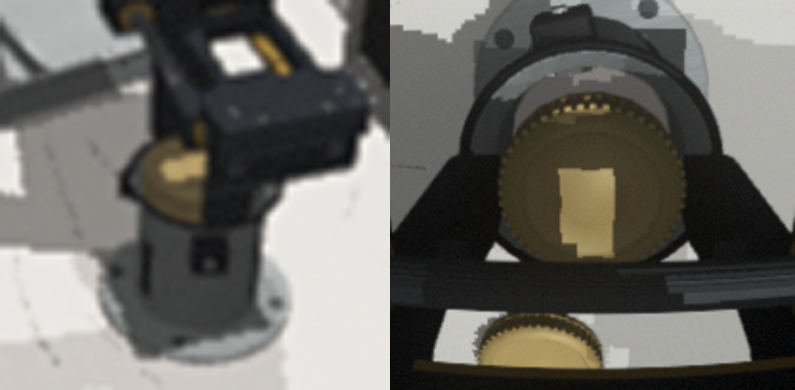

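Force onset is at z≈0.079 in both places and the moment is symmetric, so the fingertips are resting on the rim and the lid is already inside the flare. I'll ease off and release.

{"method": "play_rows", "body": {"rows": [{"fingers": -0.2,"slide": [0.1,0,-0.4],"delta_rot": [0,0,0]},{"fingers": -0.2,"slide": [0,0,0],"delta_rot": [0,0,0]},{"fingers": 0.5,"slide": [0,0,0],"delta_rot": [0,0,0]},{"fingers": 0.5,"slide": [0,0,0],"delta_rot": [0,0,0]},{"fingers": 0.5,"slide": [0,0,0],"delta_rot": [0,0,0]},{"fingers": 0.5,"slide": [0,0,-2],"delta_rot": [0,0,0]},{"fingers": 0.5,"slide": [-2,0,-3],"delta_rot": [0,0,0]},{"fingers": 0.5,"slide": [-3,0,-1],"delta_rot": [0,0,0]},{"fingers": 0.5,"slide": [-2,0,0],"delta_rot": [0,0,0]},{"fingers": 0.5,"slide": [0,0,0],"delta_rot": [0,0,0]},{"fingers": 0.5,"slide": [0,0,0],"delta_rot": [0,0,0]}]}}

```text
time: 9.0
tcp_pos: [0.5216, -0.0207, 0.1404]
tool_rot: [3.142, -0.0, 0.001]
wrist_force: [-0.5, -0.7, 0.3]
gripper_width: 0.0661
finger_force: 0.0
```

```bash
python3 - <<'E'
from m import *
w,o=shot('wrist','w6.png'); print(o['tcp_pos'])
H,S,V=cv2.split(cv2.cvtColor(w['image'],cv2.COLOR_BGR2HSV))
circ(w,o,(H>12)&(H<34)&(S>75),.080,'gold',300)
s,_=shot('side','s6.png')
cv2.imwrite('pics/w6b.png',np.hstack([cv2.resize(s['image'][185:265,260:340],(390,390),interpolation=cv2.INTER_CUBIC),cv2.resize(w['image'][0:204,150:362],(405,390),interpolation=cv2.INTER_CUBIC)]))
E
```

```text
[ 0.52163613 -0.02071113  0.14040186]
gold [329. 338.] ell [ 382.5 -171.4] [ 15.9 373.3] minc [ 0.3767 -0.1096] 0.3116
gold [391. 293.] ell [ 434.2 -144.6] [22.4 59.2] minc [ 0.4341 -0.1439] 0.0627
gold [230. 251.] ell [ 4.84e+02 -2.00e-01] [47.9 50.9] minc [ 4.842e-01 -2.000e-04] 0.0521
gold [122. 268.] ell [465.   99.4] [ 45.8 100.3] minc [0.4564 0.1001] 0.1077
gold [254. 107.] ell [593.5 -19.5] [50.1 50.8] minc [ 0.5939 -0.0195] 0.052
```

View pics/w6b.png

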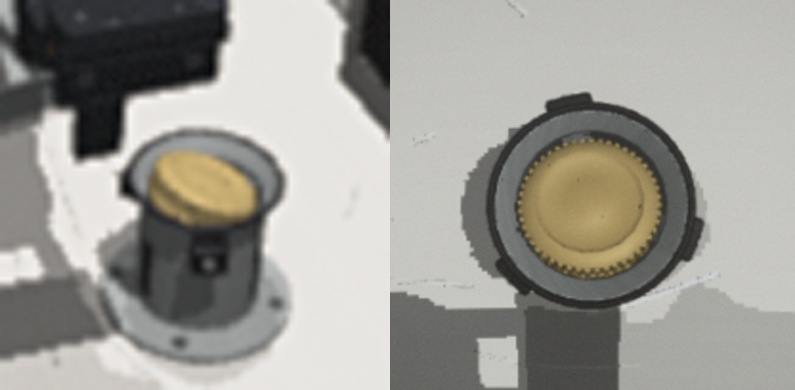

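The lid sits in the mouth, centred on the axis but slightly tipped (its near −x edge is high). I'll press its middle with shut fingers.

{"method": "play_rows", "body": {"rows": [{"fingers": -1,"slide": [3.5,0,0],"delta_rot": [0,0,0]},{"fingers": -1,"slide": [3.4,0,0],"delta_rot": [0,0,0]},{"fingers": -1,"slide": [0,0,0],"delta_rot": [0,0,0]},{"fingers": -1,"slide": [0,0,0],"delta_rot": [0,0,0]},{"fingers": -1,"slide": [0,0,2],"delta_rot": [0,0,0]},{"fingers": -1,"slide": [0,0,2],"delta_rot": [0,0,0]},{"fingers": -1,"slide": [0,0,1],"delta_rot": [0,0,0]},{"fingers": -1,"slide": [0,0,0.8],"delta_rot": [0,0,0]},{"fingers": -1,"slide": [0,0,0.4],"delta_rot": [0,0,0]},{"fingers": -1,"slide": [0,0,0],"delta_rot": [0,0,0]},{"fingers": -1,"slide": [0,0,0],"delta_rot": [0,0,0]}]}}

```text
time: 10.2
tcp_pos: [0.5904, -0.0207, 0.0789]
tool_rot: [3.141, 0.0, 0.002]
wrist_force: [0.1, 0.4, 0.6]
gripper_width: 0.0007
finger_force: 0.1
```

{"method": "play_rows", "body": {"rows": [{"fingers": -1,"slide": [0.2,0,0.2],"delta_rot": [0,0,0]},{"fingers": -1,"slide": [0,0,0.2],"delta_rot": [0,0,0]},{"fingers": -1,"slide": [0,0,0.2],"delta_rot": [0,0,0]},{"fingers": -1,"slide": [0,0,0.1],"delta_rot": [0,0,0]},{"fingers": -1,"slide": [0,0,0.1],"delta_rot": [0,0,0]},{"fingers": -1,"slide": [0,0,0],"delta_rot": [0,0,0]}]}}

```text
time: 10.8
tcp_pos: [0.5921, -0.0206, 0.0705]
tool_rot: [3.142, 0.0, 0.0]
wrist_force: [-0.6, 0.0, 1.7]
gripper_width: 0.0002
finger_force: 0.4
```

{"method": "play_rows", "body": {"rows": [{"fingers": -1,"slide": [0,0,0.2],"delta_rot": [0,0,0]},{"fingers": -1,"slide": [0,0,0.2],"delta_rot": [0,0,0]},{"fingers": -1,"slide": [0,0,0.2],"delta_rot": [0,0,0]},{"fingers": -1,"slide": [0,0,0.2],"delta_rot": [0,0,0]},{"fingers": -1,"slide": [0,0,0],"delta_rot": [0,0,0]}]}}

```text
time: 11.3
tcp_pos: [0.5921, -0.0206, 0.0626]
tool_rot: [3.141, 0.0, 0.001]
wrist_force: [-1.1, -0.4, 5.2]
gripper_width: 0.0008
finger_force: 2.5
```

{"method": "play_rows", "body": {"rows": [{"fingers": -1,"slide": [0,0,0.2],"delta_rot": [0,0,0]},{"fingers": -1,"slide": [0,0,0.2],"delta_rot": [0,0,0]},{"fingers": -1,"slide": [0,0,0.2],"delta_rot": [0,0,0]},{"fingers": -1,"slide": [0,0,0],"delta_rot": [0,0,0]},{"fingers": -1,"slide": [0,0,0],"delta_rot": [0,0,0]}]}}

```text
time: 11.8
tcp_pos: [0.5922, -0.0206, 0.0569]
tool_rot: [3.141, 0.0, 0.001]
wrist_force: [-1.5, -0.6, 6.8]
gripper_width: 0.0006
finger_force: 3.2
```

{"method": "play_rows", "body": {"rows": [{"fingers": -1,"slide": [0,0,0.2],"delta_rot": [0,0,0]},{"fingers": -1,"slide": [0,0,0.15],"delta_rot": [0,0,0]},{"fingers": -1,"slide": [0,0,0],"delta_rot": [0,0,0]},{"fingers": -1,"slide": [0,0,0],"delta_rot": [0,0,0]}]}}

```text
time: 12.2
tcp_pos: [0.5922, -0.0206, 0.0534]
tool_rot: [3.141, 0.0, 0.001]
wrist_force: [-1.2, 0.8, 7.7]
gripper_width: 0.0004
finger_force: 3.4
```

{"method": "play_rows", "body": {"rows": [{"fingers": -1,"slide": [0,0,-1],"delta_rot": [0,0,0]},{"fingers": -1,"slide": [0,0,-3],"delta_rot": [0,0,0]},{"fingers": -1,"slide": [0,0,-4],"delta_rot": [0,0,0]},{"fingers": 0,"slide": [-3.5,0,-2],"delta_rot": [0,0,0]},{"fingers": 0.7,"slide": [-4,0,0],"delta_rot": [0,0,0]},{"fingers": 1,"slide": [0,0,0],"delta_rot": [0,0,0]},{"fingers": 1,"slide": [0,0,0],"delta_rot": [0,0,0]}]}}

```text
time: 12.9
tcp_pos: [0.5171, -0.0206, 0.1535]
tool_rot: [3.141, -0.0, 0.001]
wrist_force: [0.5, 0.2, 1.1]
gripper_width: 0.0304
finger_force: 0.0
```

```bash
python3 - <<'E'
from m import *
w,o=shot('wrist','w7.png'); print(o['tcp_pos'])
H,S,V=cv2.split(cv2.cvtColor(w['image'],cv2.COLOR_BGR2HSV))
circ(w,o,(H>12)&(H<34)&(S>75),.058,'gold58',300)
circ(w,o,(H>12)&(H<34)&(S>75),.014,'gold14',300)
cv2.imwrite('pics/w7b.png',cv2.resize(w['image'],(640,480),interpolation=cv2.INTER_CUBIC))
E
```

```text
[ 0.51707349 -0.0206249   0.15348538]
gold58 [272. 340.] ell [ 342.2 -150. ] [ 18.2 518.9] minc [ 0.3335 -0.0421] 0.3628
gold58 [334. 299.] ell [ 400.9 -100.9] [16.7 67.4] minc [ 0.4016 -0.1008] 0.0704
gold58 [176. 299.] ell [401.2  60.5] [16.7 68.5] minc [0.4022 0.0618] 0.07
gold58 [234. 239.] ell [471.8  -2.2] [44.6 56.6] minc [0.4703 0.0017] 0.0575
gold58 [123. 235.] ell [475.9 108.7] [39.7 61.4] minc [0.4695 0.1087] 0.0598
gold58 [253. 100.] ell [595.1 -18.8] [49.7 50.1] minc [ 0.5953 -0.0185] 0.0524
gold14 [272. 340.] ell [ 296.6 -173.7] [ 21.5 613.4] minc [ 0.2864 -0.0461] 0.4288
gold14 [334. 299.] ell [ 366.1 -115.6] [19.7 79.7] minc [ 0.3668 -0.1155] 0.0832
gold14 [176. 299.] ell [366.4  75.2] [19.8 81. ] minc [0.3675 0.0768] 0.0827
gold14 [234. 239.] ell [449.8   1.1] [52.7 66.9] minc [0.4481 0.0057] 0.0679
gold14 [123. 235.] ell [454.6 132.2] [46.9 72.5] minc [0.4471 0.1322] 0.0707
gold14 [253. 100.] ell [595.7 -18.6] [58.7 59.3] minc [ 0.5959 -0.0183] 0.0619
```

View pics/w7b.png

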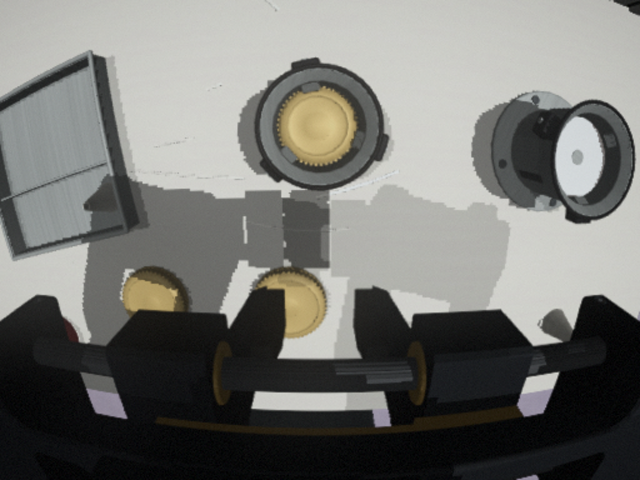

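The narrow lid is snapped in: level, with the catches visible over its edge at (315,87), (350,153) and (292,157). Next is wide lid b.

{"method": "play_rows", "body": {"rows": [{"fingers": 1,"slide": [-3.6,-1.4,0],"delta_rot": [0,0,0]},{"fingers": 1,"slide": [-3.5,-1.3,0],"delta_rot": [0,0,0]},{"fingers": 1,"slide": [0,0,2],"delta_rot": [0,0,0]},{"fingers": 1,"slide": [0,0,4],"delta_rot": [0,0,0]},{"fingers": 1,"slide": [0,0,4],"delta_rot": [0,0,0]},{"fingers": 1,"slide": [0,0,3],"delta_rot": [0,0,0]},{"fingers": 1,"slide": [0,0,0.9],"delta_rot": [0,0,0]},{"fingers": 1,"slide": [0,0,0.5],"delta_rot": [0,0,0]},{"fingers": 1,"slide": [0,0,0],"delta_rot": [0,0,0]},{"fingers": 1,"slide": [0,0,0],"delta_rot": [0,0,0]}]}}

```text
time: 13.95
tcp_pos: [0.4469, 0.0062, 0.0098]
tool_rot: [3.141, 0.0, 0.003]
wrist_force: [-0.7, -0.2, 0.7]
gripper_width: 0.0881
finger_force: 0.0
```

{"method": "play_rows", "body": {"rows": [{"fingers": 0.2,"slide": [0,0,0],"delta_rot": [0,0,0]},{"fingers": 0.2,"slide": [0,0,0],"delta_rot": [0,0,0]},{"fingers": 0.2,"slide": [0,0,0],"delta_rot": [0,0,0]},{"fingers": 0.2,"slide": [0,0,0],"delta_rot": [0,0,0]},{"fingers": 0.2,"slide": [0,0,0],"delta_rot": [0,0,0]}]}}

```text
time: 14.45
tcp_pos: [0.4463, 0.0063, 0.0092]
tool_rot: [3.141, 0.0, 0.001]
wrist_force: [-0.5, -0.3, 6.7]
gripper_width: 0.0651
finger_force: 15.0
```

{"method": "play_rows", "body": {"rows": [{"fingers": 0.2,"slide": [0,0,-3],"delta_rot": [0,0,0]},{"fingers": 0.2,"slide": [0,0,-4.5],"delta_rot": [0,0,0]},{"fingers": 0.2,"slide": [0,0,-4.5],"delta_rot": [0,0,0]},{"fingers": 0.2,"slide": [2.3,3.75,0],"delta_rot": [0,0,0]},{"fingers": 0.2,"slide": [2.3,3.75,0],"delta_rot": [0,0,0]},{"fingers": 0.2,"slide": [2.3,3.75,0],"delta_rot": [0,0,0]},{"fingers": 0.2,"slide": [2.3,3.75,0],"delta_rot": [0,0,0]},{"fingers": 0.2,"slide": [2.3,3.75,0],"delta_rot": [0,0,0]},{"fingers": 0.2,"slide": [2.3,3.75,0],"delta_rot": [0,0,0]},{"fingers": 0.2,"slide": [0,0,0],"delta_rot": [0,0,0]},{"fingers": 0.2,"slide": [0,0,0],"delta_rot": [0,0,0]},{"fingers": 0.2,"slide": [0,0,0],"delta_rot": [0,0,0]}]}}

```text
time: 15.65
tcp_pos: [0.5836, -0.2176, 0.1287]
tool_rot: [-3.141, -0.001, 0.002]
wrist_force: [-0.1, 0.4, -0.4]
gripper_width: 0.0651
finger_force: 15.0
```

{"method": "play_rows", "body": {"rows": [{"fingers": 0.2,"slide": [0.15,0.2,1],"delta_rot": [0,0,0]},{"fingers": 0.2,"slide": [0,0,2],"delta_rot": [0,0,0]},{"fingers": 0.2,"slide": [0,0,1],"delta_rot": [0,0,0]},{"fingers": 0.2,"slide": [0,0,0.5],"delta_rot": [0,0,0]},{"fingers": 0.2,"slide": [0,0,0.3],"delta_rot": [0,0,0]},{"fingers": 0.2,"slide": [0,0,0],"delta_rot": [0,0,0]},{"fingers": 0.2,"slide": [0,0,0],"delta_rot": [0,0,0]}]}}

```text
time: 16.35
tcp_pos: [0.5859, -0.2207, 0.0814]
tool_rot: [3.141, 0.0, 0.001]
wrist_force: [-0.3, 0.5, -0.2]
gripper_width: 0.0652
finger_force: 15.0
```

{"method": "play_rows", "body": {"rows": [{"fingers": 0.2,"slide": [0,0,0.2],"delta_rot": [0,0,0]},{"fingers": 0.2,"slide": [0,0,0],"delta_rot": [0,0,0]},{"fingers": 0.8,"slide": [0,0,0],"delta_rot": [0,0,0]},{"fingers": 0.8,"slide": [0,0,0],"delta_rot": [0,0,0]},{"fingers": 0.8,"slide": [0,0,0],"delta_rot": [0,0,0]},{"fingers": 0.8,"slide": [0,0,-2],"delta_rot": [0,0,0]},{"fingers": 0.8,"slide": [-2,0,-3],"delta_rot": [0,0,0]},{"fingers": 0.8,"slide": [-3,0,-1],"delta_rot": [0,0,0]},{"fingers": 0.8,"slide": [-2,0,0],"delta_rot": [0,0,0]},{"fingers": 0.8,"slide": [0,0,0],"delta_rot": [0,0,0]},{"fingers": 0.8,"slide": [0,0,0],"delta_rot": [0,0,0]}]}}

```text
time: 17.45
tcp_pos: [0.5159, -0.2206, 0.1387]
tool_rot: [-3.141, 0.0, 0.0]
wrist_force: [0.3, -1.0, 0.4]
gripper_width: 0.0794
finger_force: 0.0
```

```bash
python3 - <<'E'
from m import *
w,o=shot('wrist','w8.png'); print(o['tcp_pos'])
H,S,V=cv2.split(cv2.cvtColor(w['image'],cv2.COLOR_BGR2HSV))
circ(w,o,(H>12)&(H<34)&(S>75),.080,'gold',300)
roi=np.zeros(H.shape,bool); roi[20:200,150:362]=1
circ(w,o,roi&(V<62),.079,'dark',600)
cv2.imwrite('pics/w8b.png',cv2.resize(w['image'][0:204,150:362],(420,400),interpolation=cv2.INTER_CUBIC))
E
```

```text
[ 0.51590195 -0.22062015  0.13868578]
gold [346. 337.] ell [ 378.5 -385.7] [ 15.7 355.5] minc [ 0.3732 -0.3303] 0.3029
gold [410. 291.] ell [ 429.6 -363.6] [25.3 60.7] minc [ 0.4299 -0.3629] 0.0648
gold [101. 292.] ell [428.9 -76.1] [24.9 59.9] minc [ 0.4301 -0.0742] 0.0641
gold [  7. 234.] ell [481.7  33.7] [30.5 56.5] minc [0.4801 0.0393] 0.0553
gold [ 36. 116.] ell [594.7 -36.7] [37.8 44.8] minc [ 0.5949 -0.0397] 0.0467
gold [257. 112.] ell [ 584.9 -220.2] [63.2 63.6] minc [ 0.585  -0.2203] 0.0651
dark [257. 112.] ell [ 585.2 -221.1] [89.1 89.7] minc [ 0.5851 -0.2211] 0.0952
```

View pics/w8b.png

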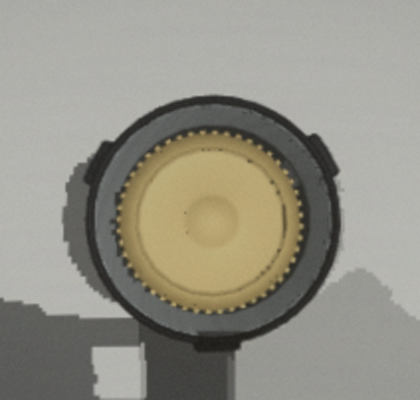

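The lid rests level and centred on the wide mouth (ring centre (585,-221) mm). Pressing it now.

{"method": "play_rows", "body": {"rows": [{"fingers": -1,"slide": [3.5,0,0],"delta_rot": [0,0,0]},{"fingers": -1,"slide": [3.4,0,0],"delta_rot": [0,0,0]},{"fingers": -1,"slide": [0,0,0],"delta_rot": [0,0,0]},{"fingers": -1,"slide": [0,0,0],"delta_rot": [0,0,0]},{"fingers": -1,"slide": [0,0,0],"delta_rot": [0,0,0]},{"fingers": -1,"slide": [0,0,2],"delta_rot": [0,0,0]},{"fingers": -1,"slide": [0,0,2],"delta_rot": [0,0,0]},{"fingers": -1,"slide": [0,0,1],"delta_rot": [0,0,0]},{"fingers": -1,"slide": [0,0,0.5],"delta_rot": [0,0,0]},{"fingers": -1,"slide": [0,0,0.3],"delta_rot": [0,0,0]},{"fingers": -1,"slide": [0,0,0.3],"delta_rot": [0,0,0]},{"fingers": -1,"slide": [0,0,0.3],"delta_rot": [0,0,0]}]}}

```text
time: 18.7
tcp_pos: [0.585, -0.2208, 0.0756]
tool_rot: [3.141, 0.0, 0.002]
wrist_force: [0.0, -0.8, -0.2]
gripper_width: 0.0007
finger_force: 0.0
```

{"method": "play_rows", "body": {"rows": [{"fingers": -1,"slide": [0,0,0.2],"delta_rot": [0,0,0]},{"fingers": -1,"slide": [0,0,0.2],"delta_rot": [0,0,0]},{"fingers": -1,"slide": [0,0,0.2],"delta_rot": [0,0,0]},{"fingers": -1,"slide": [0,0,0.2],"delta_rot": [0,0,0]},{"fingers": -1,"slide": [0,0,0.2],"delta_rot": [0,0,0]},{"fingers": -1,"slide": [0,0,0],"delta_rot": [0,0,0]},{"fingers": -1,"slide": [0,0,0],"delta_rot": [0,0,0]}]}}

```text
time: 19.4
tcp_pos: [0.5847, -0.2206, 0.0653]
tool_rot: [3.141, 0.0, 0.001]
wrist_force: [-0.6, 0.5, 4.7]
gripper_width: 0.0006
finger_force: 2.5
```

{"method": "play_rows", "body": {"rows": [{"fingers": -1,"slide": [0,0,0.2],"delta_rot": [0,0,0]},{"fingers": -1,"slide": [0,0,0.2],"delta_rot": [0,0,0]},{"fingers": -1,"slide": [0,0,0.2],"delta_rot": [0,0,0]},{"fingers": -1,"slide": [0,0,0.2],"delta_rot": [0,0,0]},{"fingers": -1,"slide": [0,0,0.2],"delta_rot": [0,0,0]},{"fingers": -1,"slide": [0,0,0.2],"delta_rot": [0,0,0]},{"fingers": -1,"slide": [0,0,0],"delta_rot": [0,0,0]},{"fingers": -1,"slide": [0,0,0],"delta_rot": [0,0,0]}]}}

```text
time: 20.2
tcp_pos: [0.5848, -0.2207, 0.0534]
tool_rot: [3.141, 0.0, 0.001]
wrist_force: [-1.7, -0.6, 7.1]
gripper_width: 0.0003
finger_force: 3.4
```

{"method": "play_rows", "body": {"rows": [{"fingers": -1,"slide": [0,0,-1],"delta_rot": [0,0,0]},{"fingers": -1,"slide": [0,0,-3],"delta_rot": [0,0,0]},{"fingers": -1,"slide": [0,0,-4],"delta_rot": [0,0,0]},{"fingers": 0,"slide": [-3.5,0,-2],"delta_rot": [0,0,0]},{"fingers": 0.7,"slide": [-3.5,0,0],"delta_rot": [0,0,0]},{"fingers": 1,"slide": [0,0,0],"delta_rot": [0,0,0]},{"fingers": 1,"slide": [0,0,0],"delta_rot": [0,0,0]}]}}

```text
time: 20.9
tcp_pos: [0.5146, -0.2207, 0.1533]
tool_rot: [3.141, -0.001, 0.001]
wrist_force: [-1.1, -0.9, -0.6]
gripper_width: 0.0305
finger_force: 0.0
```

```bash
python3 - <<'E'
from m import *
w,o=shot('wrist','w9.png'); print(o['tcp_pos'])
H,S,V=cv2.split(cv2.cvtColor(w['image'],cv2.COLOR_BGR2HSV))
roi=np.zeros(H.shape,bool); roi[20:200,150:362]=1
circ(w,o,roi&(H>12)&(H<34)&(S>75),.058,'gold',300)
E
```

```text
[ 0.51459999 -0.2207481   0.15333612]
gold [256. 110.] ell [ 585.1 -221.4] [62.7 63. ] minc [ 0.5851 -0.2214] 0.0654
```

Snapped in (imaged at the catch height, round, centred). Now lid a.

{"method": "play_rows", "body": {"rows": [{"fingers": 1,"slide": [-0.9,-4.4,0],"delta_rot": [0,0,0]},{"fingers": 1,"slide": [-0.9,-4.4,0],"delta_rot": [0,0,0]},{"fingers": 1,"slide": [-0.9,-4.4,0],"delta_rot": [0,0,0]},{"fingers": 1,"slide": [-0.9,-4.4,0],"delta_rot": [0,0,0]},{"fingers": 1,"slide": [-0.9,-4.4,0],"delta_rot": [0,0,0]},{"fingers": 1,"slide": [-0.9,-4.4,0],"delta_rot": [0,0,0]},{"fingers": 1,"slide": [-0.8,-4.5,0],"delta_rot": [0,0,0]},{"fingers": 1,"slide": [-0.8,-4.5,0],"delta_rot": [0,0,0]},{"fingers": 1,"slide": [0,0,0],"delta_rot": [0,0,0]},{"fingers": 1,"slide": [0,0,0],"delta_rot": [0,0,0]}]}}

```text
time: 21.95
tcp_pos: [0.4451, 0.1343, 0.1527]
tool_rot: [3.141, 0.005, -0.0]
wrist_force: [0.3, -1.0, 0.9]
gripper_width: 0.0884
finger_force: 0.0
```

{"method": "play_rows", "body": {"rows": [{"fingers": 1,"slide": [0,0,4],"delta_rot": [0,0,0]},{"fingers": 1,"slide": [0,0,4],"delta_rot": [0,0,0]},{"fingers": 1,"slide": [0,0,3],"delta_rot": [0,0,0]},{"fingers": 1,"slide": [0,0,2],"delta_rot": [0,0,0]},{"fingers": 1,"slide": [0,0,1.0],"delta_rot": [0,0,0]},{"fingers": 1,"slide": [0,0,0.4],"delta_rot": [0,0,0]},{"fingers": 1,"slide": [0,0,0],"delta_rot": [0,0,0]},{"fingers": 1,"slide": [0,0,0],"delta_rot": [0,0,0]}]}}

```text
time: 22.75
tcp_pos: [0.4452, 0.1332, 0.0096]
tool_rot: [-3.142, 0.0, -0.003]
wrist_force: [-0.6, 0.4, 0.4]
gripper_width: 0.0879
finger_force: 0.0
```

{"method": "play_rows", "body": {"rows": [{"fingers": 0.2,"slide": [0,0,0],"delta_rot": [0,0,0]},{"fingers": 0.2,"slide": [0,0,0],"delta_rot": [0,0,0]},{"fingers": 0.2,"slide": [0,0,0],"delta_rot": [0,0,0]},{"fingers": 0.2,"slide": [0,0,0],"delta_rot": [0,0,0]},{"fingers": 0.2,"slide": [0,0,0],"delta_rot": [0,0,0]}]}}

```text
time: 23.25
tcp_pos: [0.4447, 0.1334, 0.0092]
tool_rot: [-3.142, -0.001, -0.001]
wrist_force: [-1.2, -0.4, 5.5]
gripper_width: 0.0656
finger_force: 15.0
```

{"method": "play_rows", "body": {"rows": [{"fingers": 0.2,"slide": [0,0,-3],"delta_rot": [0,0,0]},{"fingers": 0.2,"slide": [0,0,-4.5],"delta_rot": [0,0,0]},{"fingers": 0.2,"slide": [0,0,-4.5],"delta_rot": [0,0,0]},{"fingers": 0.2,"slide": [1.57,3.93,0],"delta_rot": [0,0,0]},{"fingers": 0.2,"slide": [1.57,3.93,0],"delta_rot": [0,0,0]},{"fingers": 0.2,"slide": [1.57,3.93,0],"delta_rot": [0,0,0]},{"fingers": 0.2,"slide": [1.57,3.93,0],"delta_rot": [0,0,0]},{"fingers": 0.2,"slide": [1.57,3.93,0],"delta_rot": [0,0,0]},{"fingers": 0.2,"slide": [1.57,3.93,0],"delta_rot": [0,0,0]},{"fingers": 0.2,"slide": [1.57,3.93,0],"delta_rot": [0,0,0]},{"fingers": 0.2,"slide": [1.57,3.93,0],"delta_rot": [0,0,0]},{"fingers": 0.2,"slide": [1.57,3.93,0],"delta_rot": [0,0,0]}]}}

```text
time: 24.45
tcp_pos: [0.5862, -0.2219, 0.1285]
tool_rot: [-3.141, -0.0, 0.001]
wrist_force: [0.6, -0.1, -0.3]
gripper_width: 0.0655
finger_force: 15.0
```

{"method": "play_rows", "body": {"rows": [{"fingers": 0.2,"slide": [0,0,0],"delta_rot": [0,0,0]},{"fingers": 0.2,"slide": [0,0,0],"delta_rot": [0,0,0]},{"fingers": 0.2,"slide": [0,0,0],"delta_rot": [0,0,0]}]}}

```text
time: 24.75
tcp_pos: [0.5855, -0.2193, 0.1286]
tool_rot: [-3.141, -0.001, 0.001]
wrist_force: [0.3, -0.5, -0.4]
gripper_width: 0.0649
finger_force: 15.0
```

{"method": "play_rows", "body": {"rows": [{"fingers": 0.2,"slide": [0,0.15,2],"delta_rot": [0,0,0]},{"fingers": 0.2,"slide": [0,0,1.5],"delta_rot": [0,0,0]},{"fingers": 0.2,"slide": [0,0,1],"delta_rot": [0,0,0]},{"fingers": 0.2,"slide": [0,0,0.4],"delta_rot": [0,0,0]},{"fingers": 0.2,"slide": [0,0,0],"delta_rot": [0,0,0]},{"fingers": 0.2,"slide": [0,0,0],"delta_rot": [0,0,0]}]}}

```text
time: 25.35
tcp_pos: [0.5862, -0.2217, 0.0805]
tool_rot: [3.141, 0.001, 0.002]
wrist_force: [1.2, 0.0, 0.3]
gripper_width: 0.0651
finger_force: 15.0
```

{"method": "play_rows", "body": {"rows": [{"fingers": 0.8,"slide": [0,0,0],"delta_rot": [0,0,0]},{"fingers": 0.8,"slide": [0,0,0],"delta_rot": [0,0,0]},{"fingers": 0.8,"slide": [0,0,0],"delta_rot": [0,0,0]},{"fingers": 0.8,"slide": [0,0,-2],"delta_rot": [0,0,0]},{"fingers": 0.8,"slide": [-2,0,-3],"delta_rot": [0,0,0]},{"fingers": 0.8,"slide": [-3,0,-1],"delta_rot": [0,0,0]},{"fingers": 0.8,"slide": [-2,0,0],"delta_rot": [0,0,0]},{"fingers": 0.8,"slide": [0,0,0],"delta_rot": [0,0,0]},{"fingers": 0.8,"slide": [0,0,0],"delta_rot": [0,0,0]}]}}

```text
time: 26.25
tcp_pos: [0.5164, -0.222, 0.1401]
tool_rot: [3.141, -0.0, 0.001]
wrist_force: [-0.4, -0.0, 0.7]
gripper_width: 0.0793
finger_force: 0.0
```

```bash
python3 - <<'E'
from m import *
w,o=shot('wrist','w10.png'); print(o['tcp_pos'])
H,S,V=cv2.split(cv2.cvtColor(w['image'],cv2.COLOR_BGR2HSV))
roi=np.zeros(H.shape,bool); roi[20:200,150:362]=1
circ(w,o,roi&(H>12)&(H<34)&(S>75),.080,'gold',300)
circ(w,o,roi&(V<62),.079,'dark',600)
E
```

```text
[ 0.51639169 -0.22202876  0.14009526]
gold [255. 113.] ell [ 585.6 -221.4] [63.4 63.5] minc [ 0.5856 -0.2214] 0.0653
dark [255. 113.] ell [ 585.2 -221.2] [89.3 89.7] minc [ 0.5851 -0.2212] 0.0955
```

Seated and centred. Pressing, now against the first lid as well.

{"method": "play_rows", "body": {"rows": [{"fingers": -1,"slide": [3.5,0,0],"delta_rot": [0,0,0]},{"fingers": -1,"slide": [3.4,0,0],"delta_rot": [0,0,0]},{"fingers": -1,"slide": [0,0,0],"delta_rot": [0,0,0]},{"fingers": -1,"slide": [0,0,0],"delta_rot": [0,0,0]},{"fingers": -1,"slide": [0,0,0],"delta_rot": [0,0,0]},{"fingers": -1,"slide": [0,0,2],"delta_rot": [0,0,0]},{"fingers": -1,"slide": [0,0,2],"delta_rot": [0,0,0]},{"fingers": -1,"slide": [0,0,1],"delta_rot": [0,0,0]},{"fingers": -1,"slide": [0,0,0.5],"delta_rot": [0,0,0]},{"fingers": -1,"slide": [0,0,0.3],"delta_rot": [0,0,0]},{"fingers": -1,"slide": [0,0,0.3],"delta_rot": [0,0,0]},{"fingers": -1,"slide": [0,0,0.3],"delta_rot": [0,0,0]}]}}

```text
time: 27.5
tcp_pos: [0.5855, -0.2221, 0.0768]
tool_rot: [3.14, 0.0, 0.003]
wrist_force: [-0.9, 1.2, 5.2]
gripper_width: 0.0007
finger_force: 2.2
```

{"method": "play_rows", "body": {"rows": [{"fingers": -1,"slide": [0,0,0.2],"delta_rot": [0,0,0]},{"fingers": -1,"slide": [0,0,0.2],"delta_rot": [0,0,0]},{"fingers": -1,"slide": [0,0,0.2],"delta_rot": [0,0,0]},{"fingers": -1,"slide": [0,0,0.2],"delta_rot": [0,0,0]},{"fingers": -1,"slide": [0,0,0.2],"delta_rot": [0,0,0]},{"fingers": -1,"slide": [0,0,0.2],"delta_rot": [0,0,0]},{"fingers": -1,"slide": [0,0,0.2],"delta_rot": [0,0,0]},{"fingers": -1,"slide": [0,0,0],"delta_rot": [0,0,0]},{"fingers": -1,"slide": [0,0,0],"delta_rot": [0,0,0]}]}}

```text
time: 28.4
tcp_pos: [0.5856, -0.2221, 0.0629]
tool_rot: [3.14, 0.0, 0.003]
wrist_force: [0.2, -0.4, 6.9]
gripper_width: 0.0002
finger_force: 3.3
```

{"method": "play_rows", "body": {"rows": [{"fingers": -1,"slide": [0,0,0.2],"delta_rot": [0,0,0]},{"fingers": -1,"slide": [0,0,0.2],"delta_rot": [0,0,0]},{"fingers": -1,"slide": [0,0,0.2],"delta_rot": [0,0,0]},{"fingers": -1,"slide": [0,0,0.2],"delta_rot": [0,0,0]},{"fingers": -1,"slide": [0,0,0.15],"delta_rot": [0,0,0]},{"fingers": -1,"slide": [0,0,0],"delta_rot": [0,0,0]},{"fingers": -1,"slide": [0,0,0],"delta_rot": [0,0,0]}]}}

```text
time: 29.1
tcp_pos: [0.5856, -0.2221, 0.0536]
tool_rot: [3.14, 0.0, 0.004]
wrist_force: [-0.4, 0.3, 8.7]
gripper_width: 0.0004
finger_force: 4.2
```

{"method": "play_rows", "body": {"rows": [{"fingers": -1,"slide": [0,0,-1],"delta_rot": [0,0,0]},{"fingers": -1,"slide": [0,0,-3],"delta_rot": [0,0,0]},{"fingers": -1,"slide": [0,0,-4],"delta_rot": [0,0,0]},{"fingers": 0,"slide": [-3.5,0,-2],"delta_rot": [0,0,0]},{"fingers": 0.7,"slide": [-3.5,0,0],"delta_rot": [0,0,0]},{"fingers": 1,"slide": [0,0,0],"delta_rot": [0,0,0]},{"fingers": 1,"slide": [0,0,0],"delta_rot": [0,0,0]}]}}

```text
time: 29.8
tcp_pos: [0.5149, -0.2219, 0.1527]
tool_rot: [3.141, -0.001, 0.001]
wrist_force: [0.7, -0.9, 0.0]
gripper_width: 0.0304
finger_force: 0.0
```

```bash
python3 - <<'E'
from m import *
w,o=shot('wrist','w11.png'); print(o['tcp_pos'])
H,S,V=cv2.split(cv2.cvtColor(w['image'],cv2.COLOR_BGR2HSV))
roi=np.zeros(H.shape,bool); roi[20:200,150:362]=1
circ(w,o,roi&(H>12)&(H<34)&(S>75),.058,'gold',300)
cv2.imwrite('pics/w11b.png',cv2.resize(w['image'],(640,480),interpolation=cv2.INTER_CUBIC))
E
```

```text
[ 0.51486828 -0.22191241  0.15267619]
gold [256. 110.] ell [ 585.4 -221.5] [62.5 63.1] minc [ 0.5854 -0.2217] 0.0653
```

View pics/w11b.png

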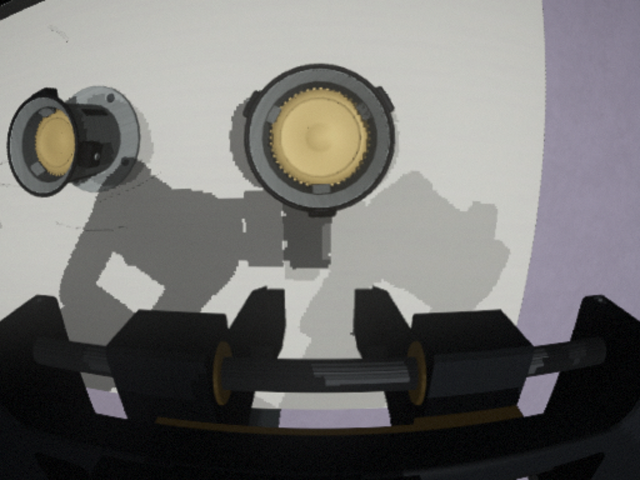

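All three lids are in, with catches over the edges of both. I've used up the picture views, so from here I work by numbers only. Next: the nozzle position from masks in earlier views.

```bash
python3 - <<'E'
from m import *
for fn,(x0,x1,y0,y1) in [('w2.png',(370,415,128,165)),('w3.png',(365,410,183,222))]:
    c,o=load(fn); im=c['image']; V=im.max(2).astype(int); roi=np.zeros(V.shape,bool); roi[y0:y1,x0:x1]=1
    vals=V[y0:y1,x0:x1]; print(fn,np.percentile(vals,[2,10,25,50,75]))
    for t in (85,100):
        n,l,s,ce=cv2.connectedComponentsWithStats((roi&(V<t)).astype(np.uint8)); i=1+np.argmax(s[1:,4]); ys,xs=np.where(l==i); print(t,s[i])
        P0=np.array([pt(c,o,x,y,0)[:2] for x,y in zip(xs,ys)]); cam=ray(c,o,xs[0],ys[0])[0][:2]
        P4=np.array([pt(c,o,x,y,.046)[:2] for x,y in zip(xs,ys)])
        d=P0.mean(0)-cam; d/=np.linalg.norm(d); q=P4@d; r0=P0@d; e=np.array([-d[1],d[0]])
        lat=(P0@e); near=r0<r0.min()+.03
        print('tip far edge',P4[q>q.max()-.002].mean(0).round(4),'foot',(d*(r0.min()+.016)+e*(lat[near].min()+lat[near].max())/2).round(4),'width',np.ptp(lat[near]).round(4))
E
```

```text
w2.png [ 73.  82. 184. 188. 189.]
85 [383 140  20  14 179]
tip far edge [ 0.4095 -0.2723] foot [ 0.4085 -0.2733] width 0.0237
100 [383 139  20  15 214]
tip far edge [ 0.41   -0.2726] foot [ 0.4089 -0.2728] width 0.0265
w3.png [ 54.  58. 105. 151. 179.]
85 [375 192  27  23 384]
tip far edge [ 0.409 -0.272] foot [ 0.4085 -0.2721] width 0.0275
100 [374 191  28  24 426]
tip far edge [ 0.4092 -0.2732] foot [ 0.4094 -0.2711] width 0.029
```

{"method": "play_rows", "body": {"rows": [{"fingers": 1,"slide": [-3.6,1.7,0],"delta_rot": [0,0,0]},{"fingers": 1,"slide": [-3.5,1.7,0],"delta_rot": [0,0,0]},{"fingers": 1,"slide": [-3.5,1.6,0],"delta_rot": [0,0,0]},{"fingers": 1,"slide": [0,0,3],"delta_rot": [0,0,0]},{"fingers": 1,"slide": [0,0,4],"delta_rot": [0,0,0]},{"fingers": 1,"slide": [0,0,4],"delta_rot": [0,0,0]},{"fingers": 1,"slide": [0,0,2],"delta_rot": [0,0,0]},{"fingers": 1,"slide": [0,0,1],"delta_rot": [0,0,0]},{"fingers": 1,"slide": [0,0,0.6],"delta_rot": [0,0,0]},{"fingers": 1,"slide": [0,0,0],"delta_rot": [0,0,0]},{"fingers": 1,"slide": [0,0,0],"delta_rot": [0,0,0]}]}}

```text
time: 30.95
tcp_pos: [0.4095, -0.2722, 0.0071]
tool_rot: [3.14, 0.001, 0.002]
wrist_force: [-0.8, -0.4, -0.2]
gripper_width: 0.0882
finger_force: 0.0
```

{"method": "play_rows", "body": {"rows": [{"fingers": -0.7,"slide": [0,0,0],"delta_rot": [0,0,0]},{"fingers": -0.7,"slide": [0,0,0],"delta_rot": [0,0,0]},{"fingers": -0.7,"slide": [0,0,0],"delta_rot": [0,0,0]},{"fingers": -0.7,"slide": [0,0,0],"delta_rot": [0,0,0]},{"fingers": -0.7,"slide": [0,0,0],"delta_rot": [0,0,0]},{"fingers": -0.7,"slide": [0,0,0],"delta_rot": [0,0,0]},{"fingers": -0.7,"slide": [0,0,0],"delta_rot": [0,0,0]},{"fingers": -0.7,"slide": [0,0,0],"delta_rot": [0,0,0]}], "squeeze": 10}}

```text
time: 31.75
tcp_pos: [0.409, -0.2718, 0.0063]
tool_rot: [-3.142, -0.0, 0.0]
wrist_force: [0.7, -0.8, 0.2]
gripper_width: 0.0272
finger_force: 9.7
```

{"method": "play_rows", "body": {"rows": [{"fingers": -0.7,"slide": [0,0,-1],"delta_rot": [0,0,0]},{"fingers": -0.7,"slide": [0,0,-3],"delta_rot": [0,0,0]},{"fingers": -0.7,"slide": [0,0,-4],"delta_rot": [0,0,0]},{"fingers": -0.7,"slide": [0,0,-4],"delta_rot": [0,0,0]},{"fingers": -0.7,"slide": [0,0,-4],"delta_rot": [0,0,0]},{"fingers": -0.7,"slide": [0,-2,-4],"delta_rot": [0,0,0]},{"fingers": -0.7,"slide": [1,-3,-3],"delta_rot": [0,0,0]},{"fingers": -0.7,"slide": [1,-4,-1],"delta_rot": [0,0,0]}]}}

```text
time: 32.55
tcp_pos: [0.4295, -0.1819, 0.2501]
tool_rot: [3.138, -0.003, 0.008]
wrist_force: [1.4, 0.2, -0.4]
gripper_width: 0.0268
finger_force: 9.7
```

{"method": "play_rows", "body": {"rows": [{"fingers": -0.7,"slide": [0.4,-4,0],"delta_rot": [0,0,0]},{"fingers": -0.7,"slide": [0.4,-4,0],"delta_rot": [0,0,0]},{"fingers": -0.7,"slide": [0.4,-4,0],"delta_rot": [0,0,0]},{"fingers": -0.7,"slide": [0.4,-4,0],"delta_rot": [0,0,0]},{"fingers": -0.7,"slide": [0.4,-4,0],"delta_rot": [0,0,0]},{"fingers": -0.7,"slide": [0.4,-4,0],"delta_rot": [0,0,0]},{"fingers": -0.7,"slide": [0.4,-4,0],"delta_rot": [0,0,0]},{"fingers": -0.7,"slide": [0.4,-4,0],"delta_rot": [0,0,0]},{"fingers": -0.7,"slide": [0.5,-4,0],"delta_rot": [0,0,0]},{"fingers": -0.7,"slide": [0.4,-4,0],"delta_rot": [0,0,0]},{"fingers": -0.7,"slide": [0,0,0],"delta_rot": [0,0,0]},{"fingers": -0.7,"slide": [0,0,0],"delta_rot": [0,0,0]}]}}

```text
time: 33.75
tcp_pos: [0.4694, 0.2186, 0.2467]
tool_rot: [3.141, 0.003, -0.0]
wrist_force: [0.6, 0.0, 0.2]
gripper_width: 0.0272
finger_force: 9.7
```

```bash
python3 - <<'E'
from m import *
w,o=shot('wrist','w12.png'); print(o['tcp_pos'],o['gripper_width'])
im=w['image'];H,S,V=cv2.split(cv2.cvtColor(im,cv2.COLOR_BGR2HSV))
# coarse brightness map of the upper half, to see the layout in numbers
print(cv2.resize(V[0:224],(42,18),interpolation=cv2.INTER_AREA))
for t in (100,120,140,155):
    m=(V<t); m[225:]=0
    n,l,s,ce=cv2.connectedComponentsWithStats(m.astype(np.uint8))
    for i in range(1,n):
        if s[i,4]>1500: print(t,s[i],ce[i].round())
E
```

```text
[0.46940114 0.21856165 0.24665164] 0.02723278291120785
[[ 88  14  21 125 181 182 184 185 186 187 188 189 190 190 191 191 192 191
  192 191 186 178 162 146 169 191 191 191 190 190 189 188 185 186 185 184
  182 181 179 150 100  42]
 [ 13  14  11  62 183 185 186 187 189 190 190 191 192 192 193 188 172 145
  119 108 108 112 122 114 123 193 193 193 192 192 191 191 189 188 187 186
  185 183 182 180 177 172]
 [ 20  18  10  76 185 186 188 189 190 192 192 193 194 192 122 104 112 135
  156 164 165 162 164 150 103 193 194 194 194 194 193 192 191 190 189 188
  187 185 184 182 180 178]
 [ 34  20  22  96 113 117 152 185 192 193 194 194 195 192 111 156 162 163
  163 164 167 164 164 162  90 188 196 196 196 195 194 193 192 183 182 155
  126 175 186 184 182 181]
 [ 33  17  84 107 107  56  66  76 137 178 195 196 196 196 124 149 163 165
  163 165 168 166 165 165 100 176 197 197 196 196 195 187 121  76 108  82
   89  78 155 185 184 182]
 [182 178 112 109 106  54  71  85 100 165 194 197 198 197 146 134 163 164
  164 165 168 169 166 167 116 154 198 198 198 198 197 145  85  58  40 110
  169  72  92 187 186 
[... 1971 characters left out ...]
 137 198 195 140 104 102 147 199
  164 133  96  98 162 200 192 170 173 192 199 201 180 170 197 200 200 199
  198 197 196 195 193 191]]
100 [   0    0  105   95 4406] [47. 49.]
100 [ 174    8  142  144 2465] [254.  68.]
100 [ 393   44   83   66 3295] [432.  77.]
120 [   0    0  105   97 5845] [46. 53.]
120 [   89     8   228   217 12570] [186. 150.]
120 [ 382   44   94   68 3921] [427.  77.]
120 [  38  178   57   47 1536] [ 71. 198.]
140 [   0    0  106   97 5952] [46. 53.]
140 [   34     7   283   218 16091] [178. 151.]
140 [ 382   43   94   69 4150] [427.  78.]
155 [   0    0  106   97 6105] [46. 52.]
155 [   31     5   288   220 17599] [183. 147.]
155 [ 382   43   94   70 4412] [427.  78.]
```

```bash
python3 - <<'E'
from m import *
c,o=load('w12.png'); im=c['image']; V=im.max(2)
for t in (90,95,100):
    m=(V<t).astype(np.uint8); m[225:]=0
    n,l,s,ce=cv2.connectedComponentsWithStats(m); 
    for i in range(1,n):
        if s[i,4]>600 and s[i,0]>150 and s[i,0]<330 :
            ys,xs=np.where(l==i); P=np.array([pt(c,o,x,y,.026)[:2] for x,y in zip(xs,ys)],np.float32)*1000
            r=cv2.minAreaRect(P); print(t,s[i],np.round(r[0],1),np.round(r[1],1),round(r[2],1),cv2.boxPoints(r).round(0).tolist())
            # divider/edges via approx polygon
            h=cv2.convexHull(P); a=cv2.approxPolyDP(h,8,True); print(a[:,0].round(0).tolist())
# line segments
g=cv2.cvtColor(im,cv2.COLOR_BGR2GRAY)[0:170,160:330]
L=cv2.createLineSegmentDetector().detect(cv2.resize(g,None,fx=3,fy=3,interpolation=cv2.INTER_CUBIC))[0][:,0]
L=L/3+np.array([160,0,160,0])
for a in L:
    p=pt(c,o,a[0],a[1],.024)[:2]; q=pt(c,o,a[2],a[3],.024)[:2]; d=q-p
    if np.linalg.norm(d)>.05: print(p.round(3),q.round(3),'ang',round(float(np.degrees(np.arctan2(d[1],d[0])))%180,1))
E
```

```text
90 [ 174    9  142  142 2066] [577.6 233.8] [156.7 156.2] 10.3 [[487.0, 297.0], [515.0, 143.0], [669.0, 171.0], [641.0, 325.0]]
[[667.0, 172.0], [641.0, 320.0], [488.0, 296.0], [520.0, 145.0]]
95 [ 174    8  142  144 2278] [577.3 234. ] [157.4 157. ] 10.4 [[486.0, 297.0], [514.0, 143.0], [669.0, 171.0], [641.0, 325.0]]
[[669.0, 172.0], [641.0, 320.0], [487.0, 295.0], [520.0, 145.0]]
100 [ 174    8  142  144 2465] [577.2 234.1] [157.9 157.6] 10.3 [[485.0, 297.0], [514.0, 142.0], [669.0, 171.0], [641.0, 326.0]]
[[669.0, 172.0], [641.0, 320.0], [487.0, 296.0], [520.0, 145.0]]
[0.648 0.245] [0.638 0.296] ang 100.5
[0.495 0.295] [0.642 0.321] ang 10.4
[0.629 0.162] [0.529 0.144] ang 10.3
[0.633 0.314] [0.552 0.299] ang 10.3
[0.549 0.298] [0.497 0.289] ang 10.4
[0.639 0.325] [0.495 0.298] ang 10.4
[0.519 0.143] [0.495 0.276] ang 100.3
[0.658 0.235] [0.67 0.17] ang 100.4
[0.659 0.254] [0.671 0.189] ang 100.3
[0.642 0.321] [0.658 0.235] ang 100.3
```

Tray: centre (0.5775, 0.234), side 157 mm, yaw −79.65°. The nozzle goes to (0.527, 0.247).

{"method": "play_rows", "body": {"rows": [{"fingers": -0.7,"slide": [2.9,-1.4,0],"delta_rot": [0,0,0]},{"fingers": -0.7,"slide": [2.9,-1.4,0],"delta_rot": [0,0,0]},{"fingers": -0.7,"slide": [0,0,0],"delta_rot": [0,0,-0.09]},{"fingers": -0.7,"slide": [0,0,0],"delta_rot": [0,0,-0.09]},{"fingers": -0.7,"slide": [0,0,4],"delta_rot": [0,0,0]},{"fingers": -0.7,"slide": [0,0,4],"delta_rot": [0,0,0]},{"fingers": -0.7,"slide": [0,0,4],"delta_rot": [0,0,0]},{"fingers": -0.7,"slide": [0,0,4],"delta_rot": [0,0,0]},{"fingers": -0.7,"slide": [0,0,2.5],"delta_rot": [0,0,0]},{"fingers": -0.7,"slide": [0,0,0],"delta_rot": [0,0,0]},{"fingers": -0.7,"slide": [0,0,0],"delta_rot": [0,0,0]},{"fingers": -0.7,"slide": [0,0,0],"delta_rot": [0,0,0]}]}}

```text
time: 35.0
tcp_pos: [0.5289, 0.2459, 0.0634]
tool_rot: [-3.129, -0.281, -0.005]
wrist_force: [0.5, -0.6, 0.4]
gripper_width: 0.027
finger_force: 9.7
```

{"method": "play_rows", "body": {"rows": [{"fingers": -0.7,"slide": [0,0,2],"delta_rot": [0,0,0]},{"fingers": -0.7,"slide": [0,0,1.5],"delta_rot": [0,0,0]},{"fingers": -0.7,"slide": [0,0,1],"delta_rot": [0,0,0]},{"fingers": -0.7,"slide": [0,0,0.4],"delta_rot": [0,0,0]},{"fingers": -0.7,"slide": [0,0,0.2],"delta_rot": [0,0,0]},{"fingers": -0.7,"slide": [0,0,0.1],"delta_rot": [0,0,0]},{"fingers": -0.7,"slide": [0,0,0],"delta_rot": [0,0,0]},{"fingers": -0.7,"slide": [0,0,0],"delta_rot": [0,0,0]}]}}

```text
time: 35.8
tcp_pos: [0.5282, 0.2463, 0.0101]
tool_rot: [-3.129, -0.283, -0.002]
wrist_force: [-1.2, -0.2, 4.8]
gripper_width: 0.0271
finger_force: 10.3
```

{"method": "play_rows", "body": {"rows": [{"fingers": -0.3,"slide": [0,0,0],"delta_rot": [0,0,0]},{"fingers": 0.05,"slide": [0,0,0],"delta_rot": [0,0,0]},{"fingers": 0.05,"slide": [0,0,0],"delta_rot": [0,0,0]},{"fingers": 0.05,"slide": [0,0,-1],"delta_rot": [0,0,0]},{"fingers": 0.05,"slide": [0,0,-3],"delta_rot": [0,0,0]},{"fingers": 0.05,"slide": [0,0,-4],"delta_rot": [0,0,0]},{"fingers": 0.05,"slide": [0,0,-4],"delta_rot": [0,0,0]},{"fingers": 1,"slide": [-3,-1,-4],"delta_rot": [0,0,0]},{"fingers": 1,"slide": [-4,0,-3],"delta_rot": [0,0,0]},{"fingers": 1,"slide": [-4,0,0],"delta_rot": [0,0,0]},{"fingers": 1,"slide": [0,0,0],"delta_rot": [0,0,0]},{"fingers": 1,"slide": [0,0,0],"delta_rot": [0,0,0]}]}}

```text
time: 37.0
tcp_pos: [0.4184, 0.2363, 0.1994]
tool_rot: [-3.129, -0.283, -0.002]
wrist_force: [0.8, 0.8, -0.2]
gripper_width: 0.084
finger_force: 0.0
```

```bash
python3 - <<'E'
from m import *
f=lambda x:(x+.5)*.64-.5
w,o=shot('wrist','w13.png'); s,so=shot('side','s13.png'); print(o['tcp_pos'],o['time'])
def red(c):
    H,S,V=cv2.split(cv2.cvtColor(c['image'],cv2.COLOR_BGR2HSV)); b=c['image'].astype(int)
    return (b[...,2]>b[...,1]+20)&((H<8)|(H>170))&(S>80)
for fn in ('w2.png','w3.png','w13.png'):
    c,oo=load(fn)
    m=red(c); m[240:]=0; m[:40]=0; m=cv2.morphologyEx(m.astype(np.uint8),cv2.MORPH_CLOSE,np.ones((5,5)))
    circ(c,oo,m,.025,fn,60)
    circ(c,oo,m,.0,fn+'z0',60)
# tip of standing nozzles in tray: dark spots; and layout around expected spot
T=np.eye(4);T[:3,:3]=R.from_rotvec(o['tool_rot']).as_matrix();T[:3,3]=o['tcp_pos'];T=T@w['tool_from_camera']
fpx=192/np.tan(np.radians(w['vertical_fov'])/2)
def proj(p):
    q=np.linalg.inv(T)@np.array([*p,1]); r=np.hypot(q[0],q[1]); th=np.arctan2(r,q[2]); return w['cx']+q[0]/r*th*fpx,w['cy']+q[1]/r*th*fpx
for n,p in [('foot',(.528,.246,.004)),('tip',(.528,.246,.05)),('fixed foot',(.540,.170,.004)),('fixed tip',(.540,.170,.044))]: print(n,np.round(proj(p)))
u,v=map(int,proj((.528,.246,.02))); g=w['image'].max(2)
print(cv2.resize(g[v-32:v+32,u-32:u+40],(24,21),interpolation=cv2.INTER_AREA),u,v)
E
```

```text
[0.41844679 0.23630406 0.19942806] 37.0
w2.png [ 86. 160.] ell [389.4 274.9] [50.8 51.9] minc [0.3894 0.2753] 0.0554
w2.pngz0 [ 86. 160.] ell [384.9 291.1] [53.5 54.6] minc [0.3849 0.2915] 0.0583
w3.png [ 25. 216.] ell [389.3 275.3] [52.9 53.5] minc [0.3891 0.2755] 0.0556
w3.pngz0 [ 25. 216.] ell [378.8 301.9] [56.7 57.4] minc [0.3785 0.3021] 0.0596
w13.png [213. 192.] ell [389.6 276.1] [51.1 51.8] minc [0.3897 0.276 ] 0.0553
w13.pngz0 [213. 192.] ell [381.6 278.1] [55.1 55.8] minc [0.3817 0.2781] 0.0596
foot [265.  75.]
tip [266.  70.]
fixed foot [332.  79.]
fixed tip [341.  76.]
[[144 143 142 141 142 141 143 141 144 142 141 140 141 142 143 146 148 144
  146 148 147 149 150 149]
 [ 93  90  90  88  88  87  87  87  87  87  88  89  90  92  94  96 100 102
  106 112 114 117 120 124]
 [ 79  83  82  77  85  86  81  86  90  85  81  86  84  78  82  80  75  71
   72  68  63  64  65  61]
 [139 142 137 140 143 139 142 142 144 146 142 140 144 142 138 148 144 138
  146 143 139 146 139 135]
 [146 147 146 145 147 145 148 145 148 147 146 145 146 147 146 150 150 148
  149 150 150 153 152 153]
 [146 1
[... 916 characters left out ...]
150 152 150 154 136 105  90  90  97 113 141 153 155 156 155
  155 155 155 158 157 160]
 [152 152 152 151 152 150 155 151 152 144 139 142 149 153 153 156 156 156
  155 155 156 159 158 160]
 [152 153 153 151 152 151 156 152 155 155 151 152 152 155 155 156 157 158
  155 155 156 159 158 161]
 [152 153 153 151 153 151 155 153 155 155 151 152 151 154 155 157 157 157
  156 155 156 160 158 161]
 [125 129 124 114 127 125 112 126 128 119 118 128 123 117 130 132 119 131
  135 124 130 141 132 125]
 [131 130 131 130 130 130 130 129 130 130 129 131 132 132 132 133 131 130
  131 132 131 131 131 130]
 [142 139 146 144 145 151 148 141 147 147 141 146 145 143 144 142 141 137
  138 140 135 137 136 134]] 265 73
```

The nozzle stands upright where intended (round foot with its tip circle at the projected spot). Cutter at (0.3895, 0.2755), consistent in three views.

{"method": "play_rows", "body": {"rows": [{"fingers": 1,"slide": [-1.1,-2.2,0],"delta_rot": [0,0,0]},{"fingers": 1,"slide": [-1.0,-2.2,0],"delta_rot": [0,0,0]},{"fingers": 1,"slide": [0,0,3],"delta_rot": [0,0,0]},{"fingers": 1,"slide": [0,0,4],"delta_rot": [0,0,0]},{"fingers": 1,"slide": [0,0,4],"delta_rot": [0,0,0]},{"fingers": 1,"slide": [0,0,4],"delta_rot": [0,0,0]},{"fingers": 1,"slide": [0,0,2.5],"delta_rot": [0,0,0]},{"fingers": 1,"slide": [0,0,1.2],"delta_rot": [0,0,0]},{"fingers": 1,"slide": [0,0,0.5],"delta_rot": [0,0,0]},{"fingers": 1,"slide": [0,0,0],"delta_rot": [0,0,0]},{"fingers": 1,"slide": [0,0,0],"delta_rot": [0,0,0]}]}}

```text
time: 38.2
tcp_pos: [0.3906, 0.276, 0.0069]
tool_rot: [-3.129, -0.282, -0.001]
wrist_force: [0.3, -0.3, 0.2]
gripper_width: 0.0881
finger_force: 0.0
```

{"method": "play_rows", "body": {"rows": [{"fingers": 0,"slide": [0,0,0],"delta_rot": [0,0,0]},{"fingers": 0,"slide": [0,0,0],"delta_rot": [0,0,0]},{"fingers": 0,"slide": [0,0,0],"delta_rot": [0,0,0]},{"fingers": 0,"slide": [0,0,0],"delta_rot": [0,0,0]},{"fingers": 0,"slide": [0,0,0],"delta_rot": [0,0,0]},{"fingers": 0,"slide": [0,0,0],"delta_rot": [0,0,0]}]}}

```text
time: 38.8
tcp_pos: [0.3899, 0.2758, 0.0067]
tool_rot: [-3.129, -0.283, -0.0]
wrist_force: [-0.5, 0.9, 1.8]
gripper_width: 0.0531
finger_force: 9.7
```

{"method": "play_rows", "body": {"rows": [{"fingers": 0,"slide": [0,0,-2],"delta_rot": [0,0,0]},{"fingers": 0,"slide": [0,0,-4],"delta_rot": [0,0,0]},{"fingers": 0,"slide": [0,0,-4],"delta_rot": [0,0,0]},{"fingers": 0,"slide": [0,0,-4],"delta_rot": [0,0,0]},{"fingers": 0,"slide": [3.45,1.24,0],"delta_rot": [0,0,0]},{"fingers": 0,"slide": [3.45,1.24,0],"delta_rot": [0,0,0]},{"fingers": 0,"slide": [3.45,1.24,0],"delta_rot": [0,0,0]},{"fingers": 0,"slide": [3.45,1.24,0],"delta_rot": [0,0,0]},{"fingers": 0,"slide": [3.45,1.24,0],"delta_rot": [0,0,0]},{"fingers": 0,"slide": [3.45,1.24,0],"delta_rot": [0,0,0]},{"fingers": 0,"slide": [0,0,0],"delta_rot": [0,0,0]},{"fingers": 0,"slide": [0,0,0],"delta_rot": [0,0,0]}]}}

```text
time: 40.0
tcp_pos: [0.6067, 0.2394, 0.1457]
tool_rot: [3.129, 0.282, -0.002]
wrist_force: [0.4, -0.2, -0.1]
gripper_width: 0.0526
finger_force: 9.9
```

{"method": "play_rows", "body": {"rows": [{"fingers": 0,"slide": [0,0,3],"delta_rot": [0,0,0]},{"fingers": 0,"slide": [0,0,4],"delta_rot": [0,0,0]},{"fingers": 0,"slide": [0,0,3],"delta_rot": [0,0,0]},{"fingers": 0,"slide": [0,0,2],"delta_rot": [0,0,0]},{"fingers": 0,"slide": [0,0,1],"delta_rot": [0,0,0]},{"fingers": 0,"slide": [0,0,0],"delta_rot": [0,0,0]},{"fingers": 0,"slide": [0,0,0],"delta_rot": [0,0,0]}]}}

```text
time: 40.7
tcp_pos: [0.6071, 0.24, 0.0178]
tool_rot: [-3.129, -0.283, -0.003]
wrist_force: [-0.1, 0.7, -0.3]
gripper_width: 0.0528
finger_force: 9.9
```

{"method": "play_rows", "body": {"rows": [{"fingers": 0,"slide": [0,0,0.4],"delta_rot": [0,0,0]},{"fingers": 0,"slide": [0,0,0.3],"delta_rot": [0,0,0]},{"fingers": 0,"slide": [0,0,0],"delta_rot": [0,0,0]},{"fingers": 0.3,"slide": [0,0,0],"delta_rot": [0,0,0]},{"fingers": 0.55,"slide": [0,0,0],"delta_rot": [0,0,0]},{"fingers": 0.55,"slide": [0,0,0],"delta_rot": [0,0,0]},{"fingers": 0.55,"slide": [0,0,-2],"delta_rot": [0,0,0]},{"fingers": 0.55,"slide": [0,0,-4],"delta_rot": [0,0,0]},{"fingers": 0.55,"slide": [0,0,-4],"delta_rot": [0,0,0]},{"fingers": 0.55,"slide": [0,0,-4],"delta_rot": [0,0,0]},{"fingers": 0.55,"slide": [0,0,-4],"delta_rot": [0,0,0]},{"fingers": 0.55,"slide": [-3,0,-4],"delta_rot": [0,0,0]}]}}

```text
time: 41.9
tcp_pos: [0.5785, 0.234, 0.2304]
tool_rot: [3.129, 0.281, 0.001]
wrist_force: [-0.1, -1.0, -0.9]
gripper_width: 0.0683
finger_force: 0.0
```

{"method": "play_rows", "body": {"rows": [{"fingers": 0.55,"slide": [-4.5,0,0],"delta_rot": [0,0,0]},{"fingers": 0.55,"slide": [-4.5,0,0],"delta_rot": [0,0,0]},{"fingers": 0.55,"slide": [0,0,0],"delta_rot": [0,0,0]},{"fingers": 0.55,"slide": [0,0,0],"delta_rot": [0,0,0]},{"fingers": 0.55,"slide": [0,0,0],"delta_rot": [0,0,0]}]}}

```text
time: 42.4
tcp_pos: [0.49, 0.2182, 0.2298]
tool_rot: [-3.129, -0.282, -0.002]
wrist_force: [0.3, -0.0, 0.3]
gripper_width: 0.0683
finger_force: 0.0
```

```bash
python3 - <<'E'
from m import *
w,o=shot('wrist','w14.png'); print(o['tcp_pos'],o['time'],o['gripper_width'])
b=w['image'].astype(int); H,S,V=cv2.split(cv2.cvtColor(w['image'],cv2.COLOR_BGR2HSV))
m=(b[...,2]>b[...,1]+20)&((H<8)|(H>170))&(S>80); m[240:]=0
m=cv2.morphologyEx(m.astype(np.uint8),cv2.MORPH_CLOSE,np.ones((5,5)))
circ(w,o,m,.029,'cutter rim',60)
# dark nozzle blob inside the small bay, cast at its foot
cx,cy=.528,.246
for t in (105,115,125):
    mm=(V<t).astype(np.uint8); mm[240:]=0
    n,l,s,ce=cv2.connectedComponentsWithStats(mm)
    for i in range(1,n):
        p=pt(w,o,*ce[i],.004)[:2]
        if 80<s[i,4]<2500 and abs(p[0]-.53)<.04 and abs(p[1]-.22)<.1: print(t,s[i],p.round(4))
# jars: compare the side picture before/after
a=load('side0.png')[0]['image']; c,_=shot('side','s14.png'); d=cv2.absdiff(a,c['image']).max(2)
for n,(x0,x1,y0,y1) in {'honey':(187,207,128,163),'pickle':(241,263,122,160)}.items(): print(n,'changed px',int((d[y0:y1,x0:x1]>40).sum()),'of',(x1-x0)*(y1-y0))
E
```

```text
[0.48997068 0.21824656 0.22975478] 42.4 0.06828998950082214
cutter rim [255.  67.] ell [606.3 240.5] [53.5 53.6] minc [0.6062 0.2405] 0.055
honey changed px 0 of 700
pickle changed px 38 of 836
```

```bash
python3 - <<'E'
from m import *
w,o=load('w14.png'); V=w['image'].max(2); mm=(V<105).astype(np.uint8); mm[240:]=0
# pixels whose floor point lies inside the small bay
ys,xs=np.where(mm>0); P=np.array([pt(w,o,x,y,.004)[:2] for x,y in zip(xs,ys)])
k=(np.hypot(P[:,0]-.528,P[:,1]-.246)<.024); Q=P[k]; print(len(Q),Q.mean(0).round(4),np.ptp(Q,0).round(4))
E
```

```text
629 [0.5237 0.2508] [0.0397 0.0342]
```

```bash
python3 -c "
from cell import bot
print(bot.sign_off())"
```

```text
the job is handed in; nothing more can be done
None
```

I handed the job in at about 42 s of the 144 s limit, with all five parts put away: three lids snapped in, the cutter flat in the larger bay and the nozzle upright in the smaller. I never moved the arm near the jars; the honey jar's image was unchanged and the pickle jar's differed in 38 of 836 pixels. The hand-in gave no verdict.

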